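# Load the slide-rack carousel

### The job

Hang every slide rack that stands on the table by its wire handle on a hook of the carousel, one rack to a hook. A hook can be loaded only at the front gap in the clear roof, so turn the turret by the black grip bar on top from one detent to the next to bring free hooks there; when all the racks hang, turn it on until the short bare arm without a hook stands in the gap, clicked into its detent, and let go. Leave the multimeter, the remote control and the scissors where they are.

Things in the scene. Friction and masses are not known exactly. Their poses are not given: they have to be found in the camera images.
- carousel: fixed frame: round base (radius 50 mm), column at the back (x = 176 mm) and clear roof, its top 222 mm up, reaching 190 mm back, 150 mm to each side and 100 mm forward, over all stations but the front one. Origin on the table under the turret's axis; -x is the front, where the roof has a gap (y -75 to 75 mm, open forward from x = -20 mm). It may stand turned
- turret (a joint): turret angle, rad, growing anticlockwise from above; stops at -0.25 and 4.02. A detent pulls it to the nearest of 0, 1.257, 2.513, 3.770 (under 0.5 N m to turn). At 0 hook_0 is at the front gap, at 1.257 hook_1, at 2.513 hook_2; at 3.770 (parked) the short bare arm with a white end, 70 mm long
- knob (a point): centre of the black grip bar that turns the turret, on the turret's axis, 256 mm above the table; 64 mm long (along this point's x), 16 mm wide (y), 40 mm high, its underside 14 mm above the roof
- hook_0 (a point): point where the axis of a hung bar lies in this hook, 105 mm from the turret's axis, 4 mm above the floor of a steel channel 22 mm wide, 19 mm from back stop to lip. The lip (16 mm high, outer face 13.5 mm farther out than the point) is passed from outside, bar above it, then the bar is lowered. Underside of hook: 10 mm below the point. Axes: the knob's
- hook_1 (a point): point where the axis of a hung bar lies in this hook, 105 mm from the turret's axis, 4 mm above the floor of a steel channel 22 mm wide, 19 mm from back stop to lip. The lip (16 mm high, outer face 13.5 mm farther out than the point) is passed from outside, bar above it, then the bar is lowered. Underside of hook: 10 mm below the point. Axes: the knob's
- hook_2 (a point): point where the axis of a hung bar lies in this hook, 105 mm from the turret's axis, 4 mm above the floor of a steel channel 22 mm wide, 19 mm from back stop to lip. The lip (16 mm high, outer face 13.5 mm farther out than the point) is passed from outside, bar above it, then the bar is lowered. Underside of hook: 10 mm below the point. Axes: the knob's
- rack_0: steel slide rack 52 (x) by 76 (y) by 45 mm, 110 to 225 g, under a rigid wire handle: uprights at y +-34 mm, 8 mm bar along y, axis 94 mm up, with 14 mm collars on it at y +-16.5 to 20.5 mm (a hook goes between them); on the bar a grey tab 12 (x) by 14 mm (y), 98 to 144 mm up, its top 6 mm a head 24 mm wide in y. Same when turned by half a turn. May be absent (None). Origin: centre of underside
- rack_0_grip (a point): grasp point of rack_0: in the tab, 124 mm above the rack's underside; rack's axes
- rack_0_bar (a point): middle of the handle bar of rack_0 (on its axis, 94 mm above the underside); the hook goes under it
- rack_1: steel slide rack 52 (x) by 76 (y) by 45 mm, 110 to 225 g, under a rigid wire handle: uprights at y +-34 mm, 8 mm bar along y, axis 94 mm up, with 14 mm collars on it at y +-16.5 to 20.5 mm (a hook goes between them); on the bar a grey tab 12 (x) by 14 mm (y), 98 to 144 mm up, its top 6 mm a head 24 mm wide in y. Same when turned by half a turn. May be absent (None). Origin: centre of underside
- rack_1_grip (a point): grasp point of rack_1: in the tab, 124 mm above the rack's underside; rack's axes
- rack_1_bar (a point): middle of the handle bar of rack_1 (on its axis, 94 mm above the underside); the hook goes under it
- rack_2: steel slide rack 52 (x) by 76 (y) by 45 mm, 110 to 225 g, under a rigid wire handle: uprights at y +-34 mm, 8 mm bar along y, axis 94 mm up, with 14 mm collars on it at y +-16.5 to 20.5 mm (a hook goes between them); on the bar a grey tab 12 (x) by 14 mm (y), 98 to 144 mm up, its top 6 mm a head 24 mm wide in y. Same when turned by half a turn. May be absent (None). Origin: centre of underside
- rack_2_grip (a point): grasp point of rack_2: in the tab, 124 mm above the rack's underside; rack's axes
- rack_2_bar (a point): middle of the handle bar of rack_2 (on its axis, 94 mm above the underside); the hook goes under it
- multimeter: bystander: black and yellow multimeter 140x70x43 mm on the table; leave it alone
- remote: bystander: black remote control 205x51x28 mm on the table; leave it alone
- scissors: bystander: scissors 182x60x10 mm lying near the front edge; leave them alone
Things that resemble listed ones, but are neither listed nor needed, are in the scene too. Leave any pink look-alike of the rack_1 alone.

How it is judged:
By the outcome, as a careful person would: the job done as asked, in the order asked, and still so for the second after the job is handed in, with the robot touching nothing.
Of rack_0, rack_1, rack_2 only 2 to 3 are there at a start; the rules pass over those that are not, and their reading is None.
At some moment in a run one of rack_0, rack_1, rack_2 may be knocked a few centimetres aside while the robot is not near it.
It also fails if it takes over 210 s, if anything falls off the work surface, if the arm or the gripper's body presses on something with over 40 N, if the wrist force passes 120 N, or if a joint passes its speed limit or range.

### The arm

A 7-joint arm with a two-finger parallel gripper is mounted at the origin on a cart in front of the work surface, level with it; the furniture and walls round the work are solid. World frame = base frame: x ahead of the robot, y to its left, z up, the work surface at z = 0. Lengths are in m, angles in rad, forces in N, time in s.
With the tool pointing down it reaches from about 0.425 to 1.025 m from the base axis. Payload 9.4 kg.
Tool frame: the origin (TCP) lies on the front face of the gripper's body, between the roots of the fingers; the fingertips stand 84 mm ahead of it and the grasp point (between the pads) lies 65 mm ahead of it (bot.pinch_z is the distance from the TCP to the grasp point, in m); z points along the fingers, y is the line along which they close (so a half turn about z gives the same grasp; the last joint's range is limited). The gripper opens to 93 mm and grips with 3 to 60 N. Pads are 15 mm wide; open, the fingers measure 128 mm over their backs; the gripper's body (75 mm by 188 mm) begins 65 mm behind the grasp point.
Start: joints at [-1.341, 0.599, -0.003, 1.599, 0.002, 0.943, -0.08], TCP at [0.219, 0.691, 0.303] pointing down, gripper open.
Joint ranges: [-2.57, 2.57], [-0.35, 1.97], [-1.29, 1.29], [0.11, 2.56], [-1.05, 4.19], [0.11, 1.86], [-2.63, 2.63]. Speed limits (rad/s): [2.22, 2.22, 3.01, 3.01, 3.14, 3.14, 3.14].

### API

Orientations are given as a rotation vector (axis times angle).
In Python, from rig import bot gives the robot as it stands.
- The arm moves only by the shell command python3 -m creep 'ROWS' [FORCE]. ROWS is JSON, a list of rows, each an object of numbers: "wx", "wy", "wz": the turn, a rotation vector about the world's x, y, z in rad; "tx", "ty", "tz": the shift along the world's x, y, z in m; "gripper": the closure, from 0 (fully open) to 1 (shut). A call has 1 to 10 rows; each row shifts and turns the commanded pose from where the row before left it; what a row does not reach is not made up. A row lasts 1/10 s, in which the tool goes at most 50 mm and 8.59 degrees, less where a joint would pass 70% of its speed; a pose out of reach is approached as far as the arm can. A call is refused whole if a number of a shift passes 0.05 or a number of a turn 0.15, either way. A call with a gripper value outside its range is refused whole. The fingers move at their own pace and stop on an object; FORCE is the grip in N (left out, the last holds). Time passes only in rows, so rows that do not move let the fingers close. It gives the time, the measured TCP pose, the force, the opening and the grip force at its end, in the units of the state.
- bot.state(): the state, without advancing time (a new reading comes with each control period).
- bot.capture(name): name is "scene" or "top" or "wrist"; returns (picture, depth): 420x560x3 uint8, red, green, blue; 420x560 float32, m along the optical axis (not along the pixel's ray), 0 where there is no reading.
- bot.camera_model(name): a dict with "K" (3x3 intrinsics, pixels), "extrinsics" (4x4, takes a point from camera to world coordinates); the wrist camera has in their place "hand_eye" (4x4, takes a point from camera to tool coordinates, whose origin is the TCP and whose axes are the flange's). Camera axes: x right, y down, z forward; pixel columns grow to the right and rows downward; lengths in m; the calibration is good to about 2 mm. A picture is of the moment at which its call begins: read the wrist's pose just before it. camera_model takes no time and is no camera call.
- bot.hand_in(): hands the job in; it is judged then, once.
Trained networks look in the newest picture that a camera, given by its name, has taken for a name from the list of things; names that differ only in an ending like _2 or _b are one class to them, and where a whole thing is asked for, a point or a joint stands for the part that bears it (a point fixed in the world has none). Each returns a list of dicts, best first, with "confidence" (0 to 1); they miss things now and then, are a little off and sometimes report something else, mostly with a low value. They report only what shows in the picture. A call takes as long as a camera call. They do not tell look-alikes from the thing itself.
- bot.look_for(query, camera): "position" ([x, y, z] in m, in world coordinates, good to about 4 mm: the middle of the surface that is visible of it).
The state is a dict: "t": time; "joint_pos": joint angles; "qd": joint speeds; "effort": joint torques, N m; "tcp_pos": TCP position; "eef_rot": TCP orientation; "contact_force": force on the tool from outside, world axes, zero at the start; "ft_torque": the same for the moment, N m; "gripper_width": finger opening in m; "gripper_force": force on a finger pad.
Only numpy, scipy, OpenCV 4.12 (cv2) and the standard library are available. Lean on these libraries where they do the work, as an engineer would, in place of code of your own. Each camera call takes 0.05 s, during which the arm holds its last target. There are 200 camera calls.

## Working session

There is one attempt and no reset: what is moved stays moved. The work goes in short steps, Python scripts to look and compute and a shell command to move; the robot and the scene stay as the last step left them, time stands still between calls to the robot, and variables do not carry over. Pictures are saved under pics/ and viewed, at most 14 in all, crops included, and the job is handed in when it is done.

```bash
mkdir -p pics; ls; cat > h.py <<'E'
from rig import bot
import numpy as np, cv2
from scipy.spatial.transform import Rotation as R
def cap(n):
    s=bot.state(); im,d=bot.capture(n); m=bot.camera_model(n)
    if n=='wrist':
        T=np.eye(4);T[:3,:3]=R.from_rotvec(s['eef_rot']).as_matrix();T[:3,3]=s['tcp_pos'];T=T@m['hand_eye']
    else: T=np.array(m['extrinsics'])
    K=np.array(m['K'])
    v,u=np.mgrid[:d.shape[0],:d.shape[1]]
    P=np.stack([(u-K[0,2])/K[0,0]*d,(v-K[1,2])/K[1,1]*d,d],-1)@T[:3,:3].T+T[:3,3]
    P[d==0]=np.nan
    return im,d,P,K,T
def save(f,im): cv2.imwrite('pics/'+f,cv2.cvtColor(im,cv2.COLOR_RGB2BGR))
E
python3 - <<'E'
from h import *
for n in ('scene','top'):
    im,d,P,K,T=cap(n); save(n+'0.png',im); np.savez('pics/'+n+'0.npz',im=im,P=P)
    print(n,K[0,0],T[:3,3].round(3),T[:3,2].round(2))
    for q in ('rack_0','rack_0_grip','knob','hook_0','carousel','multimeter','remote','scissors'):
        print(q,[(np.round(r['position'],3).tolist(),round(r['confidence'],2)) for r in bot.look_for(q,n)])
s=bot.state();print(s['tcp_pos'],s['eef_rot'],s['t'],s['gripper_width'])
E
```

```text
pics
scene 381.7442538616447 [-0.01  -0.721  1.032] [ 0.46  0.52 -0.72]
rack_0 [([0.474, -0.337, 0.037], 0.91), ([0.543, -0.07, 0.043], 0.71), ([0.461, -0.198, 0.041], 0.56)]
rack_0_grip []
knob [([0.564, 0.162, 0.164], 0.76)]
hook_0 [([0.562, 0.167, 0.166], 0.64)]
carousel [([0.601, 0.153, 0.22], 0.56)]
multimeter [([0.649, -0.373, 0.033], 0.81)]
remote [([0.463, -0.442, 0.021], 0.64), ([0.561, 0.162, 0.164], 0.22)]
scissors [([0.387, -0.304, 0.006], 0.89)]
top 470.8527567595177 [ 0.402 -0.065  1.391] [ 0.12 -0.02 -0.99]
rack_0 [([0.473, -0.334, 0.04], 0.69), ([0.471, -0.193, 0.046], 0.61), ([0.541, -0.072, 0.042], 0.6)]
rack_0_grip []
knob [([0.56, 0.166, 0.15], 0.66)]
hook_0 [([0.556, 0.168, 0.146], 0.98), ([0.469, -0.192, 0.038], 0.47)]
carousel [([0.609, 0.161, 0.226], 0.83), ([0.465, -0.196, 0.046], 0.26)]
multimeter [([0.656, -0.36, 0.03], 0.6)]
remote [([0.475, -0.434, 0.019], 0.62)]
scissors [([0.39, -0.3, 0.007], 0.82)]
[0.21896061 0.69114967 0.30275136] [4.79996937e-01 3.10466858e+00 9.64208552e-05] 0.9 0.0931781104113166
```

View pics/scene0.png

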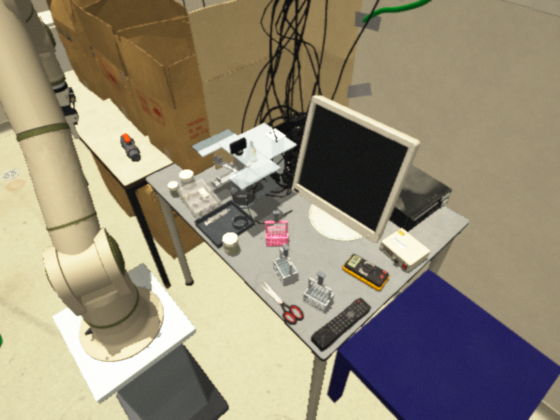

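View pics/top0.png

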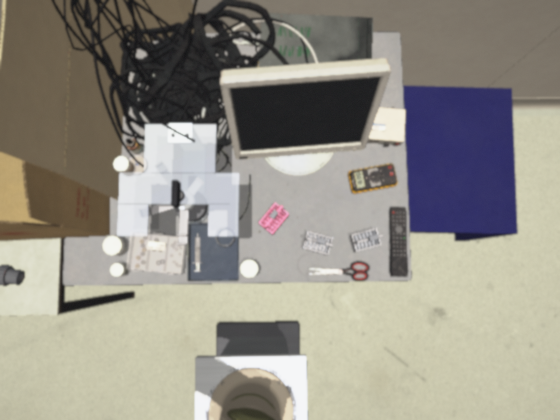

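The scene image shows pink look-alike at (276,233), steel racks at (286,268) and (318,293); carousel with the black grip at (238,146). In the top view they are pink (274,219), racks (318,242) and (366,240), and grip (176,193). Only two steel racks are visible, so I choose those two and check them in a close crop.

```bash
python3 - <<'E'
from h import *
A=np.load('pics/top0.npz');im=A['im'];P=A['P']
B=np.load('pics/scene0.npz')
c1=cv2.resize(im[185:275,255:395],None,fx=4,fy=4,interpolation=2)
c2=cv2.resize(B['im'][215:315,240:350],None,fx=3.6,fy=3.6,interpolation=2)
c3=cv2.resize(im[115:260,105:255],None,fx=2.4,fy=2.4,interpolation=2)
W=np.zeros((600,800,3),np.uint8)
def put(c,y,x):
    c=c[:600-y,:800-x];W[y:y+c.shape[0],x:x+c.shape[1]]=c
put(cv2.resize(c1,(400,257)),0,0);put(cv2.resize(c2,(390,355)),0,405);put(cv2.resize(c3,(340,329)),262,0)
put(cv2.resize(B['im'][110:210,180:310],(390,240)),358,405)
save('crop1.png',W)
for nm,D in (('top',A),('scene',B)):
  Q=D['P'];I=D['im'].astype(int)
  for cx,cy in ((.473,-.335),(.466,-.195),(.542,-.07)):
    m=(np.hypot(Q[...,0]-cx,Q[...,1]-cy)<.07)
    for lo,hi in ((.005,.06),(.07,.11),(.115,.17)):
        k=m&(Q[...,2]>lo)&(Q[...,2]<hi)
        if k.sum(): 
            q=Q[k]; r=cv2.minAreaRect(q[:,:2].astype(np.float32)*1000)
            print(nm,cx,lo,k.sum(),q.mean(0).round(3),q[:,2].max().round(3),np.round(r[0]),np.round(r[1]),round(r[2]))
  k=(np.hypot(Q[...,0]-.6,Q[...,1]-.16)<.12)&(Q[...,2]>.235)&(Q[...,2]<.3)
  q=Q[k]; 
  if len(q): r=cv2.minAreaRect(q[:,:2].astype(np.float32)*1000);print(nm,'knob',k.sum(),q.mean(0).round(3),q[:,2].max(),r)
  k=(np.hypot(Q[...,0]-.6,Q[...,1]-.16)<.3)&(abs(Q[...,2]-.222)<.006)
  q=Q[k];r=cv2.minAreaRect(q[:,:2].astype(np.float32)*1000);print(nm,'roof',k.sum(),q.mean(0).round(3),r)
E
```

```text
top 0.473 0.005 570 [ 0.47  -0.332  0.027] 0.056 [ 470. -336.] [131. 136.] 39
top 0.473 0.07 57 [ 0.475 -0.326  0.098] 0.107 [ 477. -335.] [11. 73.] 10
top 0.473 0.115 48 [ 0.477 -0.335  0.145] 0.152 [ 478. -336.] [13. 24.] 17
top 0.466 0.005 475 [ 0.469 -0.195  0.025] 0.057 [ 464. -196.] [129. 135.] 88
top 0.466 0.07 61 [ 0.471 -0.194  0.099] 0.106 [ 471. -195.] [74. 11.] 71
top 0.466 0.115 50 [ 0.471 -0.196  0.144] 0.149 [ 471. -196.] [24. 13.] 71
top 0.542 0.005 454 [ 0.541 -0.07   0.025] 0.054 [547. -70.] [131. 132.] 65
top 0.542 0.07 62 [ 0.541 -0.07   0.098] 0.107 [544. -71.] [12. 75.] 48
top 0.542 0.115 49 [ 0.543 -0.071  0.144] 0.151 [544. -71.] [14. 23.] 46
top knob 280 [0.581 0.163 0.267] 0.2840639136719725 ((582.9271850585938, 162.7779998779297), (63.9747428894043, 22.685129165649414), 1.3178619146347046)
top roof 9052 [0.625 0.17  0.223] ((636.4075927734375, 175.1964569091797), (470.6899108886719, 364.5400085449219), 79.61341094970703)
scene 0.473 0.005 546 [ 0.468 -0.336  0.029] 0.059 [ 465. -337.] [120.  81.] 7
scene 0.473 0.07 103 [ 0.474 -0.336  0.094] 0.11 [ 474. -335.] [11. 75.] 15
scene 0.473 0.115 64 [ 0.474 -0.337  0.137] 0.146 [ 477. -335.] [15. 23.] 10
scene 0.466 0.005 424 [ 0.462 -0.202  0.035] 0.059 [ 479. -198.] [80. 74.] 76
scene 0.466 0.07 74 [ 0.465 -0.205  0.094] 0.107 [ 469. -196.] [77. 15.] 72
scene 0.466 0.115 51 [ 0.467 -0.197  0.137] 0.146 [ 469. -196.] [24. 13.] 79
scene 0.542 0.005 237 [ 0.539 -0.075  0.029] 0.058 [543. -72.] [ 55. 132.] 50
scene 0.542 0.07 87 [ 0.541 -0.072  0.093] 0.109 [540. -72.] [14. 74.] 47
scene 0.542 0.115 48 [ 0.539 -0.072  0.135] 0.146 [540. -71.] [16. 23.] 49
scene knob 216 [0.578 0.162 0.26 ] 0.2774570855126345 ((580.5708618164062, 164.97528076171875), (25.94429588317871, 66.35986328125), 86.08877563476562)
scene roof 3136 [0.623 0.163 0.222] ((634.0421142578125, 175.21353149414062), (473.0651550292969, 366.6763000488281), 79.77909851074219)
```

View pics/crop1.png

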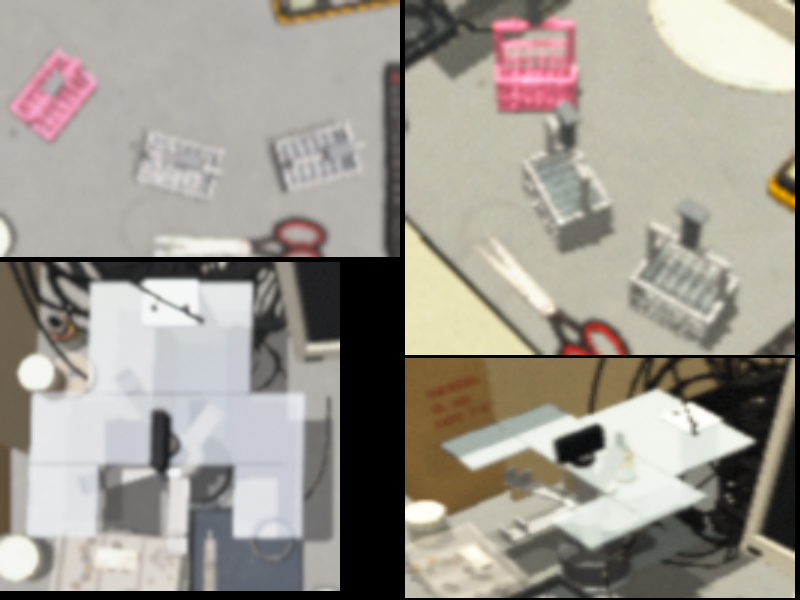

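The crop confirms two steel racks (wire handle and grey tab) and one pink look-alike; the carousel faces the robot with the gap toward -x. Moving for a wrist view of the hook.

```bash
python3 -m creep '[{"tz":0.05},{"tz":0.05},{"tz":0.05},{"tx":0.01,"ty":-0.049},{"tx":0.01,"ty":-0.049},{"tx":0.01,"ty":-0.049},{"tx":0.01,"ty":-0.049},{"tx":0.01,"ty":-0.049},{"tx":0.01,"ty":-0.049},{"tx":0.01,"ty":-0.049}]'; python3 -m creep '[{"tx":0.02,"ty":-0.045},{"tx":0.02,"ty":-0.045},{"tx":0.02,"ty":-0.045},{"tx":0.02,"ty":-0.045},{"tx":0.02},{"tx":0.02},{"wz":0.14},{"wz":0.14},{},{}]'
python3 - <<'E'
from h import *
print(bot.camera_model('wrist'))
im,d,P,K,T=cap('wrist');save('w1.png',im);np.savez('pics/w1.npz',im=im,P=P)
print(T[:3,3],T[:3,2],bot.look_for('hook_0','wrist'),bot.look_for('knob','wrist'))
E
```

```text
{'K': array([[327.58899826,   0.        , 278.65929525],
       [  0.        , 327.58899826, 209.52807667],
       [  0.        ,   0.        ,   1.        ]]), 'hand_eye': array([[ 0.00190267, -0.95910088, -0.28305808,  0.07950677],
       [ 0.99999746,  0.00148189,  0.00170067,  0.00119481],
       [-0.00121165, -0.2830606 ,  0.95910126, -0.08223906],
       [ 0.        ,  0.        ,  0.        ,  1.        ]])}
[0.1435229  0.71629454 0.38498824] [ 0.27040113 -0.08380726 -0.9590931 ] [] []schema error: expected keys wx, wy, wz, tx, ty, tz, gripper
schema error: expected keys wx, wy, wz, tx, ty, tz, gripper
```

View pics/w1.png

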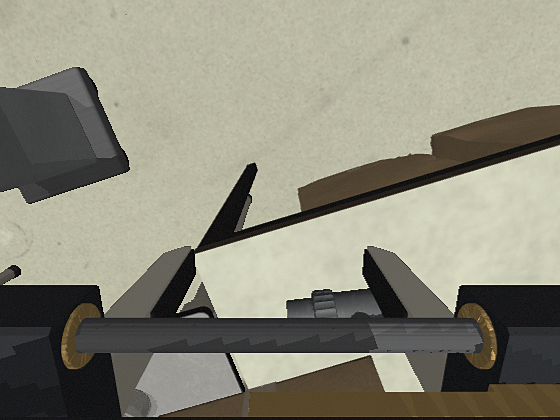

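```bash
python3 -m creep '[{"wx":0,"wy":0,"wz":0,"tx":0,"ty":0,"tz":0.05,"gripper":0},{"wx":0,"wy":0,"wz":0,"tx":0,"ty":0,"tz":0.05,"gripper":0},{"wx":0,"wy":0,"wz":0,"tx":0,"ty":0,"tz":0.05,"gripper":0},{"wx":0,"wy":0,"wz":0,"tx":0.01,"ty":-0.045,"tz":0,"gripper":0},{"wx":0,"wy":0,"wz":0,"tx":0.01,"ty":-0.045,"tz":0,"gripper":0},{"wx":0,"wy":0,"wz":0,"tx":0.01,"ty":-0.045,"tz":0,"gripper":0},{"wx":0,"wy":0,"wz":0,"tx":0.01,"ty":-0.045,"tz":0,"gripper":0},{"wx":0,"wy":0,"wz":0,"tx":0.01,"ty":-0.045,"tz":0,"gripper":0},{"wx":0,"wy":0,"wz":0,"tx":0.02,"ty":-0.045,"tz":0,"gripper":0},{"wx":0,"wy":0,"wz":0,"tx":0.02,"ty":-0.045,"tz":0,"gripper":0}]'; python3 -m creep '[{"wx":0,"wy":0,"wz":0,"tx":0.02,"ty":-0.045,"tz":0,"gripper":0},{"wx":0,"wy":0,"wz":0,"tx":0.02,"ty":-0.045,"tz":0,"gripper":0},{"wx":0,"wy":0,"wz":0,"tx":0.03,"ty":-0.04,"tz":0,"gripper":0},{"wx":0,"wy":0,"wz":0,"tx":0.03,"ty":-0.04,"tz":0,"gripper":0},{"wx":0,"wy":0,"wz":0.1,"tx":0.03,"ty":-0.02,"tz":0,"gripper":0},{"wx":0,"wy":0,"wz":0.1,"tx":0.03,"ty":-0.02,"tz":0,"gripper":0},{"wx":0,"wy":0,"wz":0.1,"tx":0.03,"ty":0,"tz":0,"gripper":0},{"wx":0,"wy":0,"wz":0,"tx":0,"ty":0,"tz":0,"gripper":0}]'
python3 - <<'E'
from h import *
im,d,P,K,T=cap('wrist');save('w2.png',im);np.savez('pics/w2.npz',im=im,P=P)
print(T[:3,3],T[:3,2],bot.look_for('hook_0','wrist'),bot.look_for('knob','wrist'))
E
```

```text
t: 2.05
tcp_pos: [0.3091, 0.3742, 0.453]
eef_rot: [0.479, 3.105, 0.001]
contact_force: [1.8, 0.4, 0.6]
gripper_width: 0.0931
gripper_force: 0.0
t: 2.85
tcp_pos: [0.5018, 0.1652, 0.4526]
eef_rot: [0.011, 3.14, -0.001]
contact_force: [-0.3, 1.2, -0.9]
gripper_width: 0.0931
gripper_force: 0.0
[0.42258051 0.16712029 0.53470697] [ 2.84884681e-01 -7.19819252e-04 -9.58561527e-01] [{'position': [0.5581, 0.1694, 0.1526], 'confidence': 0.79}] [{'position': [0.5594, 0.1755, 0.156], 'confidence': 0.87}]
```

View pics/w2.png

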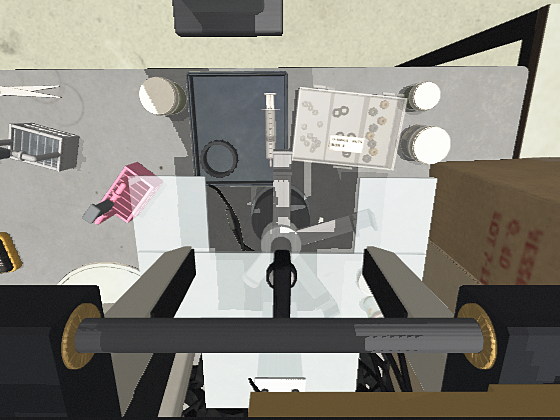

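The wrist picture shows the front hook at (283,158) with its arm running to the hub (282,235), the knob at (283,283) and the gap edges at x≈207 and x≈357.

```bash
python3 - <<'E'
from h import *
D=np.load('pics/w2.npz');P=D['P']
for v in range(146,240,4):
    r=P[v,262:308]; k=(r[:,2]>.11)&(r[:,2]<.215)
    if k.sum(): q=r[k];print(v,262+np.where(k)[0].min(),262+np.where(k)[0].max(),'x%.3f y%.3f..%.3f z%.3f..%.3f'%(q[:,0].mean(),q[:,1].min(),q[:,1].max(),q[:,2].min(),q[:,2].max()))
print('mid',[ (v,P[v,283].round(3).tolist()) for v in range(146,182,2)])
k=(P[...,2]>.25)&(P[...,2]<.29)&(np.hypot(P[...,0]-.58,P[...,1]-.164)<.06)
q=P[k];r=cv2.minAreaRect(q[:,:2].astype(np.float32)*1000);print('knob',q.mean(0),r,q[:,2].max(),np.quantile(q[:,2],.7))
vs,us=np.where(k);print(us.min(),us.max(),vs.min(),vs.max())
# roof gap edges
f=abs(P[...,2]-.222)<.006
for v in (195,205,215,225,235,245):
    c=np.where(f[v,130:440])[0]+130; g=c[np.where(np.diff(c)>50)[0]]; h=c[np.where(np.diff(c)>50)[0]+1]
    print(v,P[v,c.min()].round(3),[P[v,a].round(3).tolist() for a in g],[P[v,a].round(3).tolist() for a in h],P[v,c.max()].round(3))
for nm in ('top','scene','w2'):
    D=np.load('pics/'+nm+('' if nm=='w2' else '0')+'.npz');Q=D['P']
    for cx,cy in ((.475,-.335),(.470,-.196)):
        m=np.hypot(Q[...,0]-cx,Q[...,1]-cy)<.05
        for lo,hi in ((.085,.108),(.125,.155)):
            q=Q[m&(Q[...,2]>lo)&(Q[...,2]<hi)]
            if len(q)>10:
                w,V=np.linalg.eigh(np.cov(q[:,:2].T));a=np.degrees(np.arctan2(*V[::-1,1]))%180
                r=cv2.minAreaRect(q[:,:2].astype(np.float32)*1000)
                print(nm,cy,lo,len(q),q.mean(0).round(4),np.round(r[0]),'long axis deg %.1f'%a)
E
```

```text
150 273 291 x0.464 y0.161..0.181 z0.156..0.160
154 273 291 x0.468 y0.161..0.181 z0.162..0.166
158 273 291 x0.474 y0.160..0.182 z0.146..0.149
162 273 291 x0.479 y0.160..0.182 z0.146..0.149
166 273 291 x0.484 y0.160..0.182 z0.146..0.149
170 273 291 x0.487 y0.161..0.182 z0.154..0.159
174 273 291 x0.490 y0.161..0.181 z0.167..0.169
178 273 290 x0.498 y0.160..0.181 z0.146..0.149
182 273 290 x0.503 y0.160..0.181 z0.146..0.148
186 273 290 x0.508 y0.160..0.181 z0.146..0.149
190 273 290 x0.513 y0.160..0.181 z0.146..0.149
194 273 290 x0.518 y0.160..0.181 z0.145..0.148
198 273 290 x0.523 y0.160..0.181 z0.146..0.149
202 273 290 x0.528 y0.160..0.181 z0.145..0.148
206 273 290 x0.533 y0.160..0.181 z0.145..0.149
210 273 289 x0.538 y0.160..0.180 z0.146..0.149
214 273 289 x0.543 y0.160..0.180 z0.147..0.149
218 273 289 x0.549 y0.160..0.180 z0.147..0.148
222 271 290 x0.555 y0.157..0.181 z0.130..0.149
226 266 307 x0.559 y0.150..0.203 z0.131..0.154
230 263 307 x0.563 y0.146..0.202 z0.130..0.157
234 262 307 x0.568 y0.145..0.202 z0.139..0.156
238 262 307 x0.572 y0.146..0.202 z0.147..0.162
mid [(146, [0.474, 
[... 1291 characters left out ...]
0.4754 -0.3266  0.0989] [ 477. -335.] long axis deg 104.0
top -0.335 0.125 47 [ 0.4774 -0.3353  0.1454] [ 478. -336.] long axis deg 106.2
top -0.196 0.085 59 [ 0.4711 -0.1937  0.0993] [ 471. -195.] long axis deg 73.5
top -0.196 0.125 48 [ 0.4708 -0.1961  0.1453] [ 471. -196.] long axis deg 66.9
scene -0.335 0.085 81 [ 0.4749 -0.3372  0.0968] [ 474. -336.] long axis deg 104.7
scene -0.335 0.125 54 [ 0.4746 -0.3361  0.1403] [ 477. -335.] long axis deg 108.7
scene -0.196 0.085 61 [ 0.4655 -0.2036  0.0972] [ 470. -195.] long axis deg 75.0
scene -0.196 0.125 43 [ 0.4676 -0.197   0.1403] [ 469. -196.] long axis deg 78.4
w2 -0.196 0.085 270 [ 0.4754 -0.175   0.0976] [ 476. -178.] long axis deg 72.1
```

```bash
python3 -m creep '[{"wx":0,"wy":0,"wz":-0.04,"tx":0,"ty":-0.045,"tz":0,"gripper":0},{"wx":0,"wy":0,"wz":-0.04,"tx":0,"ty":-0.045,"tz":0,"gripper":0},{"wx":0,"wy":0,"wz":-0.04,"tx":0,"ty":-0.045,"tz":0,"gripper":0},{"wx":0,"wy":0,"wz":-0.04,"tx":0,"ty":-0.045,"tz":-0.01,"gripper":0},{"wx":0,"wy":0,"wz":-0.04,"tx":0,"ty":-0.045,"tz":-0.01,"gripper":0},{"wx":0,"wy":0,"wz":-0.04,"tx":0,"ty":-0.045,"tz":-0.02,"gripper":0},{"wx":0,"wy":0,"wz":-0.03,"tx":0,"ty":-0.045,"tz":-0.02,"gripper":0},{"wx":0,"wy":0,"wz":-0.03,"tx":0,"ty":-0.045,"tz":-0.02,"gripper":0},{"wx":0,"wy":0,"wz":0,"tx":0,"ty":0,"tz":0,"gripper":0},{"wx":0,"wy":0,"wz":0,"tx":0,"ty":0,"tz":0,"gripper":0}]'
cat >> h.py <<'E'
def rack(cx,cy,f=None):
    im,d,P,K,T=cap('wrist')
    if f: save(f,im)
    m=np.hypot(P[...,0]-cx,P[...,1]-cy)<.05
    for lo,hi in ((.085,.103),(.13,.16)):
        k=m&(P[...,2]>lo)&(P[...,2]<hi)
        if k.sum()<15: print('none',lo);continue
        q=P[k];r=cv2.minAreaRect(q[:,:2].astype(np.float32)*1000)
        w,V=np.linalg.eigh(np.cov(q[:,:2].T));a=np.degrees(np.arctan2(*V[::-1,1]))%180
        print(lo,len(q),q.mean(0).round(4),'z75 %.4f'%np.quantile(q[:,2],.75),'rect',np.round(r[0],1),np.round(r[1],1),round(r[2],1),'axis %.1f'%a)
    s=bot.state();y=R.from_rotvec(s['eef_rot']).as_matrix()
    print('tcp',s['tcp_pos'].round(4),'tool y deg %.2f'%np.degrees(np.arctan2(y[1,1],y[0,1])),'toolz',y[:,2].round(3),'j',np.round(s['joint_pos'],2),s['t'])
    return im,P
E
python3 - <<'E'
from h import *
rack(.47,-.196,'w3.png')
E
```

```text
t: 4.0
tcp_pos: [0.4982, -0.1936, 0.3725]
eef_rot: [-0.483, -3.103, -0.001]
contact_force: [0.7, 0.1, -0.4]
gripper_width: 0.0933
gripper_force: 0.0
0.085 411 [ 0.4697 -0.1934  0.0977] z75 0.0988 rect [ 470.2 -193.8] [74.6 13.2] 73.9 axis 73.8
0.13 371 [ 0.4699 -0.1945  0.1436] z75 0.1445 rect [ 470.3 -194.7] [23.2 13.8] 72.3 axis 74.1
tcp [ 0.4987 -0.1927  0.3729] tool y deg 72.44 toolz [-0.     0.001 -1.   ] j [-0.1   0.31  0.48  1.97 -0.18  0.9   1.74] 4.05
```

View pics/w3.png

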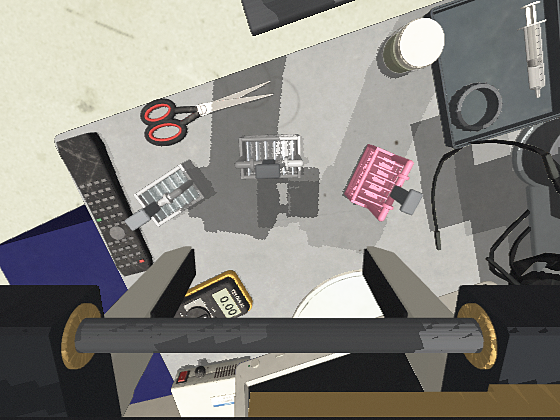

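The wrist view shows the chosen steel rack at (270,165), the other steel rack at (168,195), pink at (382,180). Grasping the middle one.

```bash
python3 -m creep '[{"wx":0,"wy":0,"wz":0.025,"tx":-0.028,"ty":-0.0015,"tz":0,"gripper":0},{"wx":0,"wy":0,"wz":0,"tx":0,"ty":0,"tz":-0.04,"gripper":0},{"wx":0,"wy":0,"wz":0,"tx":0,"ty":0,"tz":-0.04,"gripper":0},{"wx":0,"wy":0,"wz":0,"tx":0,"ty":0,"tz":-0.04,"gripper":0},{"wx":0,"wy":0,"wz":0,"tx":0,"ty":0,"tz":-0.04,"gripper":0},{"wx":0,"wy":0,"wz":0,"tx":0,"ty":0,"tz":-0.02,"gripper":0},{"wx":0,"wy":0,"wz":0,"tx":0,"ty":0,"tz":-0.004,"gripper":0},{"wx":0,"wy":0,"wz":0,"tx":0,"ty":0,"tz":0,"gripper":0},{"wx":0,"wy":0,"wz":0,"tx":0,"ty":0,"tz":0,"gripper":0}]'
python3 -m creep '[{"wx":0,"wy":0,"wz":0,"tx":0,"ty":0,"tz":0,"gripper":1},{"wx":0,"wy":0,"wz":0,"tx":0,"ty":0,"tz":0,"gripper":1},{"wx":0,"wy":0,"wz":0,"tx":0,"ty":0,"tz":0,"gripper":1},{"wx":0,"wy":0,"wz":0,"tx":0,"ty":0,"tz":0,"gripper":1},{"wx":0,"wy":0,"wz":0,"tx":0,"ty":0,"tz":0,"gripper":1},{"wx":0,"wy":0,"wz":0,"tx":0,"ty":0,"tz":0,"gripper":1},{"wx":0,"wy":0,"wz":0,"tx":0,"ty":0,"tz":0,"gripper":1},{"wx":0,"wy":0,"wz":0,"tx":0,"ty":0,"tz":0,"gripper":1}]' 30
```

```text
t: 4.95
tcp_pos: [0.4718, -0.1948, 0.1901]
eef_rot: [0.439, 3.109, 0.0]
contact_force: [-0.1, -0.3, -0.3]
gripper_width: 0.0929
gripper_force: 0.0
t: 5.75
tcp_pos: [0.4709, -0.1954, 0.1886]
eef_rot: [-0.441, -3.11, 0.0]
contact_force: [1.0, 0.6, -0.4]
gripper_width: 0.0339
gripper_force: 0.0
```

```bash
python3 -m creep '[{"wx":0,"wy":0,"wz":0,"tx":0,"ty":0,"tz":0,"gripper":1},{"wx":0,"wy":0,"wz":0,"tx":0,"ty":0,"tz":0,"gripper":1},{"wx":0,"wy":0,"wz":0,"tx":0,"ty":0,"tz":0,"gripper":1},{"wx":0,"wy":0,"wz":0,"tx":0,"ty":0,"tz":0,"gripper":1},{"wx":0,"wy":0,"wz":0,"tx":0,"ty":0,"tz":0,"gripper":1}]' 30
python3 -m creep '[{"wx":0,"wy":0,"wz":0,"tx":0,"ty":0,"tz":0.01,"gripper":1},{"wx":0,"wy":0,"wz":0,"tx":0,"ty":0,"tz":0.02,"gripper":1},{"wx":0,"wy":0,"wz":0,"tx":0,"ty":0,"tz":0.03,"gripper":1},{"wx":0,"wy":0,"wz":0,"tx":0,"ty":0,"tz":0.03,"gripper":1},{"wx":0,"wy":0,"wz":0,"tx":0,"ty":0,"tz":0.02,"gripper":1},{"wx":0,"wy":0,"wz":0,"tx":0,"ty":0,"tz":0,"gripper":1}]' 30
```

```text
t: 6.25
tcp_pos: [0.4709, -0.1954, 0.1887]
eef_rot: [-0.441, -3.11, 0.0]
contact_force: [0.2, 0.0, -0.3]
gripper_width: 0.0231
gripper_force: 30.0
t: 6.85
tcp_pos: [0.4717, -0.1958, 0.3016]
eef_rot: [0.441, 3.106, -0.0]
contact_force: [0.3, 1.1, -2.6]
gripper_width: 0.0233
gripper_force: 30.0
```

Grip opening of 23 mm means the pads hold the 24 mm head; it holds firmly, so I carry on.

```bash
python3 -m creep '[{"wx":0,"wy":0,"wz":0,"tx":-0.02,"ty":0.02,"tz":0,"gripper":1},{"wx":0,"wy":0,"wz":0.03,"tx":-0.025,"ty":0.035,"tz":0,"gripper":1},{"wx":0,"wy":0,"wz":0.03,"tx":-0.02,"ty":0.04,"tz":0,"gripper":1},{"wx":0,"wy":0,"wz":0.03,"tx":0,"ty":0.045,"tz":0,"gripper":1},{"wx":0,"wy":0,"wz":0.04,"tx":0,"ty":0.045,"tz":0,"gripper":1},{"wx":0,"wy":0,"wz":0.04,"tx":0,"ty":0.045,"tz":0,"gripper":1},{"wx":0,"wy":0,"wz":0.04,"tx":0,"ty":0.045,"tz":0,"gripper":1},{"wx":0,"wy":0,"wz":0.03,"tx":0,"ty":0.04,"tz":0,"gripper":1},{"wx":0,"wy":0,"wz":0.02,"tx":0,"ty":0.03,"tz":0,"gripper":1},{"wx":0,"wy":0,"wz":0.01,"tx":0,"ty":0.022,"tz":0,"gripper":1}]' 30
python3 -m creep '[{"wx":0,"wy":0,"wz":0,"tx":0,"ty":0,"tz":-0.01,"gripper":1},{"wx":0,"wy":0,"wz":0,"tx":0,"ty":0,"tz":-0.01,"gripper":1},{"wx":0,"wy":0,"wz":0,"tx":0,"ty":0,"tz":-0.008,"gripper":1},{"wx":0,"wy":0,"wz":0,"tx":0,"ty":0,"tz":0,"gripper":1},{"wx":0,"wy":0,"wz":0,"tx":0,"ty":0,"tz":0,"gripper":1}]' 30
python3 - <<'E'
from h import *
im,d,P,K,T=cap('wrist');save('w4.png',im);np.savez('pics/w4.npz',im=im,P=P)
s=bot.state();y=R.from_rotvec(s['eef_rot']).as_matrix()
print('tcp',s['tcp_pos'].round(4),'tool y deg %.2f'%np.degrees(np.arctan2(y[1,1],y[0,1])),y[:,2].round(3))
m=(np.hypot(P[...,0]-.405,P[...,1]-.17)<.07)
for lo,hi in ((.165,.192),(.2,.24),(.09,.135)):
    q=P[m&(P[...,2]>lo)&(P[...,2]<hi)]
    if len(q): r=cv2.minAreaRect(q[:,:2].astype(np.float32)*1000);print(lo,len(q),q.mean(0).round(4),q.min(0).round(3),q.max(0).round(3),np.round(r[0],1),np.round(r[1],1),round(r[2],1))
E
```

```text
t: 7.85
tcp_pos: [0.4053, 0.1739, 0.2982]
eef_rot: [-0.014, -3.141, 0.0]
contact_force: [-0.2, 0.6, -1.5]
gripper_width: 0.0233
gripper_force: 30.0
t: 8.35
tcp_pos: [0.406, 0.1707, 0.2705]
eef_rot: [-0.021, -3.141, 0.001]
contact_force: [0.3, -0.8, -1.5]
gripper_width: 0.0236
gripper_force: 30.0
tcp [0.4061 0.1709 0.2707] tool y deg 89.24 [-0. -0. -1.]
0.165 1332 [0.4022 0.1716 0.1802] [0.396 0.134 0.165] [0.413 0.209 0.192] [404.5 171.6] [75.2 17.2] 89.3
0.2 4951 [0.3999 0.1724 0.2214] [0.395 0.145 0.2  ] [0.413 0.2   0.24 ] [404.4 172.3] [55.  17.5] 89.3
0.09 4106 [0.3975 0.172  0.1161] [0.379 0.134 0.09 ] [0.431 0.21  0.135] [405.  171.7] [76.2 51.5] 89.4
```

View pics/w4.png

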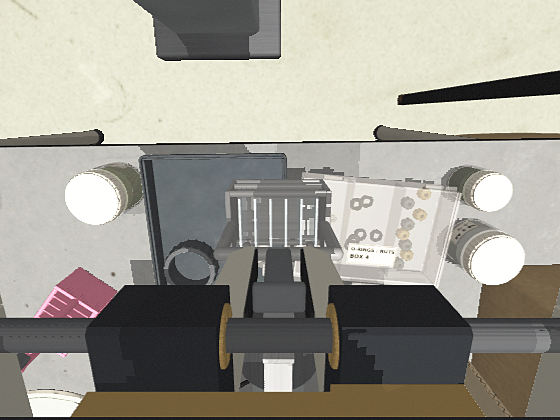

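The view shows the rack held square at (280,210) in front of the hook. Moving in over the lip.

```bash
python3 -m creep '[{"wx":0,"wy":0,"wz":0,"tx":0.015,"ty":0,"tz":0.002,"gripper":1},{"wx":0,"wy":0,"wz":0,"tx":0.02,"ty":0,"tz":0,"gripper":1},{"wx":0,"wy":0,"wz":0,"tx":0.02,"ty":0,"tz":0,"gripper":1},{"wx":0,"wy":0,"wz":0,"tx":0.0175,"ty":0,"tz":0,"gripper":1},{"wx":0,"wy":0,"wz":0,"tx":0,"ty":0,"tz":0,"gripper":1},{"wx":0,"wy":0,"wz":0,"tx":0,"ty":0,"tz":0,"gripper":1},{"wx":0,"wy":0,"wz":0,"tx":0,"ty":0,"tz":0,"gripper":1}]' 30
python3 -m creep '[{"wx":0,"wy":0,"wz":0,"tx":0,"ty":0,"tz":-0.006,"gripper":1},{"wx":0,"wy":0,"wz":0,"tx":0,"ty":0,"tz":-0.006,"gripper":1},{"wx":0,"wy":0,"wz":0,"tx":0,"ty":0,"tz":-0.004,"gripper":1},{"wx":0,"wy":0,"wz":0,"tx":0,"ty":0,"tz":-0.004,"gripper":1},{"wx":0,"wy":0,"wz":0,"tx":0,"ty":0,"tz":0,"gripper":1},{"wx":0,"wy":0,"wz":0,"tx":0,"ty":0,"tz":0,"gripper":1}]' 30
```

```text
t: 9.1
tcp_pos: [0.4779, 0.1714, 0.2728]
eef_rot: [-0.019, -3.141, 0.0]
contact_force: [-0.0, 0.1, -0.8]
gripper_width: 0.0237
gripper_force: 30.0
t: 9.7
tcp_pos: [0.4785, 0.1716, 0.2526]
eef_rot: [-0.018, -3.141, 0.0]
contact_force: [0.0, 0.6, -1.2]
gripper_width: 0.0232
gripper_force: 30.0
```

```bash
python3 -m creep '[{"wx":0,"wy":0,"wz":0,"tx":0,"ty":0,"tz":-0.002,"gripper":1},{"wx":0,"wy":0,"wz":0,"tx":0,"ty":0,"tz":-0.002,"gripper":1},{"wx":0,"wy":0,"wz":0,"tx":0,"ty":0,"tz":-0.002,"gripper":1},{"wx":0,"wy":0,"wz":0,"tx":0,"ty":0,"tz":0,"gripper":1},{"wx":0,"wy":0,"wz":0,"tx":0,"ty":0,"tz":0,"gripper":1}]' 30
```

```text
t: 10.2
tcp_pos: [0.4785, 0.1716, 0.2467]
eef_rot: [-0.018, -3.141, 0.0]
contact_force: [-1.2, -1.0, -1.2]
gripper_width: 0.0234
gripper_force: 30.0
```

```bash
python3 -m creep '[{"wx":0,"wy":0,"wz":0,"tx":0,"ty":0,"tz":-0.001,"gripper":1},{"wx":0,"wy":0,"wz":0,"tx":0,"ty":0,"tz":-0.001,"gripper":1},{"wx":0,"wy":0,"wz":0,"tx":0,"ty":0,"tz":0,"gripper":1},{"wx":0,"wy":0,"wz":0,"tx":0,"ty":0,"tz":0,"gripper":1}]' 30
python3 - <<'E'
from h import *
im,d,P,K,T=cap('wrist')
c1=im[130:420,130:430]
im2,d,P2,K,T=cap('scene'); c2=cv2.resize(im2[110:230,180:320],(467,400),interpolation=2)
W=np.zeros((400,780,3),np.uint8);W[:290,:300]=c1;W[:,305:772]=c2;save('c5.png',W)
E
```

```text
t: 10.6
tcp_pos: [0.4789, 0.1718, 0.2453]
eef_rot: [0.019, 3.14, 0.001]
contact_force: [-0.7, 0.2, 5.4]
gripper_width: 0.0232
gripper_force: 30.0
```

View pics/c5.png

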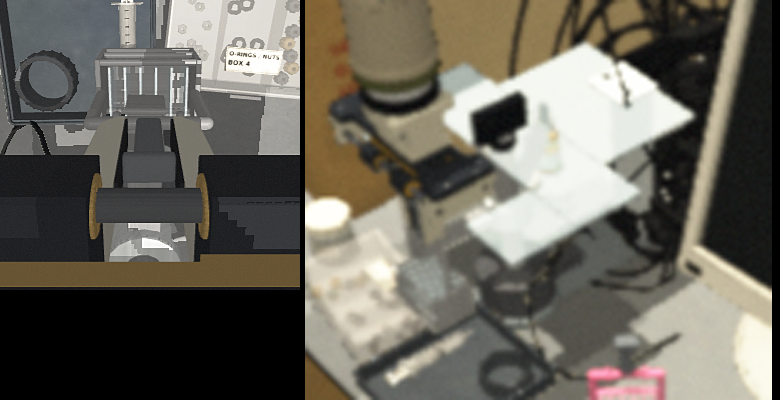

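Force rose from −1.2 to +5.4 N at the expected height, and the image shows the rack under the hook arm at the gap: seated. Release and rise.

```bash
python3 -m creep '[{"wx":0,"wy":0,"wz":0,"tx":0,"ty":0,"tz":0.0,"gripper":0.5},{"wx":0,"wy":0,"wz":0,"tx":0,"ty":0,"tz":0,"gripper":0.5},{"wx":0,"wy":0,"wz":0,"tx":0,"ty":0,"tz":0,"gripper":0.5},{"wx":0,"wy":0,"wz":0,"tx":0,"ty":0,"tz":0,"gripper":0.5},{"wx":0,"wy":0,"wz":0,"tx":0,"ty":0,"tz":0,"gripper":0.5}]' 30
python3 -m creep '[{"wx":0,"wy":0,"wz":0,"tx":0,"ty":0,"tz":0.01,"gripper":0.5},{"wx":0,"wy":0,"wz":0,"tx":0,"ty":0,"tz":0.02,"gripper":0.5},{"wx":0,"wy":0,"wz":0,"tx":0,"ty":0,"tz":0.03,"gripper":0.5},{"wx":0,"wy":0,"wz":0,"tx":0,"ty":0,"tz":0.04,"gripper":0.5},{"wx":0,"wy":0,"wz":0,"tx":0,"ty":0,"tz":0.04,"gripper":0.5},{"wx":0,"wy":0,"wz":0,"tx":0,"ty":0,"tz":0.04,"gripper":0.5},{"wx":0,"wy":0,"wz":0,"tx":0.02,"ty":0,"tz":0.02,"gripper":0.5},{"wx":0,"wy":0,"wz":0,"tx":0,"ty":0,"tz":0,"gripper":0.5}]'
python3 - <<'E'
from h import *
im,d,P,K,T=cap('wrist');save('w6.png',im)
q=P[(np.hypot(P[...,0]-.478,P[...,1]-.17)<.04)&(P[...,2]>.185)&(P[...,2]<.212)]
print('head',len(q),q.mean(0),q.min(0),q.max(0))
q=P[(np.hypot(P[...,0]-.478,P[...,1]-.17)<.045)&(P[...,2]>.149)&(P[...,2]<.16)]
r=cv2.minAreaRect(q[:,:2].astype(np.float32)*1000);print('bar',q.mean(0),r)
k=(P[...,2]>.255)&(P[...,2]<.29)&(np.hypot(P[...,0]-.58,P[...,1]-.17)<.06)
q=P[k];print('knob',cv2.minAreaRect(q[:,:2].astype(np.float32)*1000))
s=bot.state();y=R.from_rotvec(s['eef_rot']).as_matrix();print(s['tcp_pos'],np.degrees(np.arctan2(y[1,1],y[0,1])),s['joint_pos'].round(2),s['gripper_width'])
E
```

```text
t: 11.2
tcp_pos: [0.4784, 0.1716, 0.2446]
eef_rot: [-0.019, -3.141, 0.0]
contact_force: [0.5, 0.6, -0.4]
gripper_width: 0.0463
gripper_force: 0.0
t: 12.0
tcp_pos: [0.5006, 0.1716, 0.4485]
eef_rot: [0.02, 3.135, 0.004]
contact_force: [0.6, 0.4, -0.0]
gripper_width: 0.0462
gripper_force: 0.0
head 332 [0.47791254 0.17271494 0.20053138] [0.47146021 0.1613807  0.18626984] [0.48544119 0.18392473 0.20331845]
bar [0.47722575 0.1723388  0.15467008] ((478.2547302246094, 173.0009765625), (52.01655960083008, 58.123313903808594), 41.059207916259766)
knob ((574.9666137695312, 169.1727752685547), (15.622447967529297, 50.49741744995117), 88.99757385253906)
[0.49907499 0.17145853 0.44630412] 89.28701096434682 [-0.74  0.22  0.37  1.88 -0.09  1.06  1.23] 0.04657744006146582
```

View pics/w6.png

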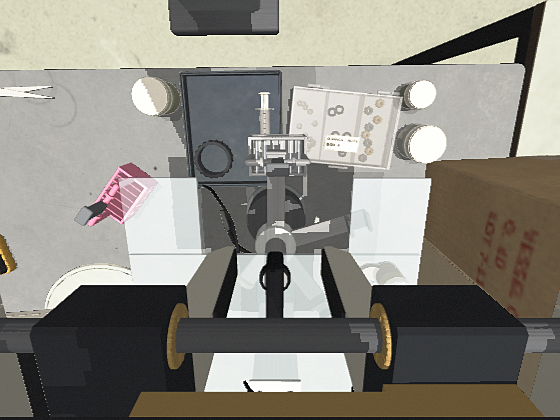

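The rack hangs in hook_0 at (278,155), head at z 0.2005 as expected. Check clearance round the knob before turning.

```bash
python3 - <<'E'
from h import *
for n in ('top','scene'):
    Q=np.load(f'pics/{n}0.npz')['P']
    k=(Q[...,2]>.28)&(Q[...,2]<.8)&(Q[...,0]>.45)&(np.hypot(Q[...,0]-.582,Q[...,1]-.17)<.4)
    q=Q[k];r=np.hypot(q[:,0]-.582,q[:,1]-.17);a=np.degrees(np.arctan2(q[:,1]-.17,q[:,0]-.582))
    for lo in range(-180,180,30):
        m=(a>=lo)&(a<lo+30)
        if m.sum()>5: i=np.argsort(r[m])[3];print(n,lo,m.sum(),q[m][i].round(3),'r %.3f'%r[m][i])
E
python3 -m creep '[{"wx":0,"wy":0,"wz":0,"tx":0.03,"ty":0,"tz":0,"gripper":0.5},{"wx":0,"wy":0,"wz":0,"tx":0.03,"ty":-0.0015,"tz":0,"gripper":0.5},{"wx":0,"wy":0,"wz":0,"tx":0.022,"ty":0,"tz":-0.02,"gripper":0.5},{"wx":0,"wy":0,"wz":0,"tx":0,"ty":0,"tz":-0.04,"gripper":0.5},{"wx":0,"wy":0,"wz":0,"tx":0,"ty":0,"tz":0,"gripper":0.5}]'
```

```text
top -60 3929 [0.765 0.037 0.28 ] r 0.226
top -30 48 [0.601 0.166 0.28 ] r 0.020
top 0 2600 [0.746 0.186 0.283] r 0.165
top 30 8764 [0.726 0.3   0.285] r 0.195
top 60 5174 [0.606 0.377 0.393] r 0.209
top 90 2090 [0.561 0.409 0.284] r 0.240
scene -60 2474 [0.767 0.039 0.289] r 0.227
scene 0 1467 [0.748 0.193 0.284] r 0.168
scene 30 4250 [0.725 0.301 0.29 ] r 0.194
scene 60 3223 [0.612 0.377 0.357] r 0.209
scene 90 2086 [0.574 0.409 0.291] r 0.239
t: 12.55
tcp_pos: [0.5779, 0.1697, 0.3792]
eef_rot: [-0.019, -3.132, 0.007]
contact_force: [-0.4, 0.5, 0.4]
gripper_width: 0.0464
gripper_force: 0.0
```

```bash
python3 -m creep '[{"wx":0,"wy":0,"wz":0,"tx":0.0,"ty":0,"tz":-0.03,"gripper":0.5},{"wx":0,"wy":0,"wz":0,"tx":0.0,"ty":0,"tz":-0.025,"gripper":0.5},{"wx":0,"wy":0,"wz":0,"tx":0.0,"ty":0,"tz":-0.003,"gripper":0.5},{"wx":0,"wy":0,"wz":0,"tx":0,"ty":0,"tz":0,"gripper":0.5},{"wx":0,"wy":0,"wz":0,"tx":0,"ty":0,"tz":0,"gripper":0.5}]'
```

```text
t: 13.05
tcp_pos: [0.5808, 0.1703, 0.3284]
eef_rot: [0.019, 3.14, 0.001]
contact_force: [-0.1, -0.5, 0.8]
gripper_width: 0.0464
gripper_force: 0.0
```

```bash
python3 -m creep '[{"wx":0,"wy":0,"wz":0,"tx":0.001,"ty":0,"tz":-0.006,"gripper":0.5},{"wx":0,"wy":0,"wz":0,"tx":0,"ty":0,"tz":0,"gripper":1},{"wx":0,"wy":0,"wz":0,"tx":0,"ty":0,"tz":0,"gripper":1},{"wx":0,"wy":0,"wz":0,"tx":0,"ty":0,"tz":0,"gripper":1},{"wx":0,"wy":0,"wz":0,"tx":0,"ty":0,"tz":0,"gripper":1},{"wx":0,"wy":0,"wz":0,"tx":0,"ty":0,"tz":0,"gripper":1},{"wx":0,"wy":0,"wz":0,"tx":0,"ty":0,"tz":0,"gripper":1},{"wx":0,"wy":0,"wz":0,"tx":0,"ty":0,"tz":0,"gripper":1}]' 60
python3 -m creep '[{"wx":0,"wy":0,"wz":0.02,"tx":0,"ty":0,"tz":0,"gripper":1},{"wx":0,"wy":0,"wz":0.03,"tx":0,"ty":0,"tz":0,"gripper":1},{"wx":0,"wy":0,"wz":0.03,"tx":0,"ty":0,"tz":0,"gripper":1},{"wx":0,"wy":0,"wz":0.03,"tx":0,"ty":0,"tz":0,"gripper":1}]' 60
```

```text
t: 13.85
tcp_pos: [0.5819, 0.1673, 0.3219]
eef_rot: [0.023, 3.14, -0.003]
contact_force: [-0.0, -10.0, 10.2]
gripper_width: 0.0152
gripper_force: 140.7
t: 14.25
tcp_pos: [0.5819, 0.1673, 0.3219]
eef_rot: [-0.151, 3.137, -0.003]
contact_force: [-1.6, -10.1, 9.0]
gripper_width: 0.0159
gripper_force: 140.7
```

```bash
python3 -m creep '[{"wx":0,"wy":0,"wz":0.02,"tx":0,"ty":-0.003,"tz":0.001,"gripper":1},{"wx":0,"wy":0,"wz":0.03,"tx":0,"ty":0,"tz":0,"gripper":1},{"wx":0,"wy":0,"wz":0.03,"tx":0,"ty":0,"tz":0,"gripper":1}]' 45
python3 - <<'E'
from h import *
s=bot.state();print(s)
E
```

```text
t: 14.55
tcp_pos: [0.5819, 0.167, 0.322]
eef_rot: [-0.282, 3.128, -0.0]
contact_force: [1.8, -1.4, 1.0]
gripper_width: 0.0154
gripper_force: 120.5
{'t': 14.55, 'joint_pos': array([-0.57646285,  0.44450546,  0.29212155,  1.87614369, -0.16612244,
        0.84341072,  1.5504181 ]), 'qd': array([ 0.05762855, -0.00798364, -0.08462464, -0.00339413,  0.05079819,
       -0.00374072,  0.24993366]), 'effort': array([ -1.89498492, -59.29956794,   3.72811742, -21.56497836,
        -0.32311524,   0.6296294 ,  -0.23342203]), 'tcp_pos': array([0.58191168, 0.16704902, 0.32197475]), 'eef_rot': array([-2.82378657e-01,  3.12783341e+00, -1.63591060e-04]), 'contact_force': array([ 1.81775773, -1.42944754,  1.01870974]), 'ft_torque': array([-0.20328649, -0.36895833, -0.17106193]), 'gripper_force': 120.49230708740652, 'gripper_width': 0.015385464062161982}
```

```bash
python3 -m creep '[{"wx":0,"wy":0,"wz":0.06,"tx":0,"ty":0,"tz":0,"gripper":1},{"wx":0,"wy":0,"wz":0.08,"tx":0,"ty":0,"tz":0,"gripper":1},{"wx":0,"wy":0,"wz":0.08,"tx":0,"ty":0,"tz":0,"gripper":1},{"wx":0,"wy":0,"wz":0.08,"tx":0,"ty":0,"tz":0,"gripper":1},{"wx":0,"wy":0,"wz":0.08,"tx":0,"ty":0,"tz":0,"gripper":1},{"wx":0,"wy":0,"wz":0.06,"tx":0,"ty":0,"tz":0,"gripper":1},{"wx":0,"wy":0,"wz":0.04,"tx":0,"ty":0,"tz":0,"gripper":1}]'
python3 - <<'E'
from h import *
s=bot.state();y=R.from_rotvec(s['eef_rot']).as_matrix();print(s['joint_pos'].round(2),np.degrees(np.arctan2(y[1,1],y[0,1])),s['ft_torque'])
E
```

```text
t: 15.25
tcp_pos: [0.582, 0.1668, 0.322]
eef_rot: [-1.02, 2.97, -0.001]
contact_force: [3.0, -1.6, 1.3]
gripper_width: 0.0156
gripper_force: 120.5
[-0.48  0.44  0.16  1.87 -0.09  0.84  1.95] 127.90148973176184 [-0.23398402 -0.37068447 -0.00601666]
```

```bash
python3 -m creep '[{"wx":0,"wy":0,"wz":0.06,"tx":0,"ty":0,"tz":0,"gripper":1},{"wx":0,"wy":0,"wz":0.08,"tx":0,"ty":0,"tz":0,"gripper":1},{"wx":0,"wy":0,"wz":0.08,"tx":0,"ty":0,"tz":0,"gripper":1},{"wx":0,"wy":0,"wz":0.08,"tx":0,"ty":0,"tz":0,"gripper":1},{"wx":0,"wy":0,"wz":0.07,"tx":0,"ty":0,"tz":0,"gripper":1},{"wx":0,"wy":0,"wz":0.06,"tx":0,"ty":0,"tz":0,"gripper":1},{"wx":0,"wy":0,"wz":0.05,"tx":0,"ty":0,"tz":0,"gripper":1},{"wx":0,"wy":0,"wz":0.05,"tx":0,"ty":0,"tz":0,"gripper":1},{"wx":0,"wy":0,"wz":0.03,"tx":0,"ty":0,"tz":0,"gripper":1},{"wx":0,"wy":0,"wz":0,"tx":0,"ty":0,"tz":0,"gripper":1}]'
python3 - <<'E'
from h import *
s=bot.state();y=R.from_rotvec(s['eef_rot']).as_matrix();print(s['joint_pos'].round(2),np.degrees(np.arctan2(y[1,1],y[0,1])),s['ft_torque'])
E
```

```text
t: 16.25
tcp_pos: [0.5822, 0.1666, 0.322]
eef_rot: [-1.799, 2.574, -0.002]
contact_force: [4.6, -3.0, 0.8]
gripper_width: 0.0158
gripper_force: 120.4
[-0.38  0.43  0.01  1.86 -0.    0.84  2.42] 159.8889693828911 [-0.32167831 -0.4782725   0.0777256 ]
```

```bash
python3 -m creep '[{"wx":0,"wy":0,"wz":0,"tx":0,"ty":0,"tz":0,"gripper":0.5},{"wx":0,"wy":0,"wz":0,"tx":0,"ty":0,"tz":0,"gripper":0.5},{"wx":0,"wy":0,"wz":0,"tx":0,"ty":0,"tz":0,"gripper":0.5},{"wx":0,"wy":0,"wz":0,"tx":0,"ty":0,"tz":0,"gripper":0.5},{"wx":0,"wy":0,"wz":0,"tx":0,"ty":0,"tz":0.02,"gripper":0.5},{"wx":0,"wy":0,"wz":0,"tx":0,"ty":0,"tz":0.04,"gripper":0.5},{"wx":0,"wy":0,"wz":0,"tx":-0.02,"ty":0,"tz":0.04,"gripper":0.5},{"wx":0,"wy":0,"wz":-0.12,"tx":-0.04,"ty":0,"tz":0.02,"gripper":0.5},{"wx":0,"wy":0,"wz":-0.12,"tx":-0.02,"ty":0,"tz":0,"gripper":0.5},{"wx":0,"wy":0,"wz":-0.12,"tx":0,"ty":0,"tz":0,"gripper":0.5}]' 30
python3 -m creep '[{"wx":0,"wy":0,"wz":-0.12,"tx":0,"ty":0,"tz":0,"gripper":0.5},{"wx":0,"wy":0,"wz":-0.12,"tx":0,"ty":0,"tz":0,"gripper":0.5},{"wx":0,"wy":0,"wz":-0.12,"tx":0,"ty":0,"tz":0,"gripper":0.5},{"wx":0,"wy":0,"wz":-0.12,"tx":0,"ty":0,"tz":0,"gripper":0.5},{"wx":0,"wy":0,"wz":-0.12,"tx":0,"ty":0,"tz":0,"gripper":0.5},{"wx":0,"wy":0,"wz":-0.12,"tx":0,"ty":0,"tz":0,"gripper":0.5},{"wx":0,"wy":0,"wz":-0.12,"tx":0,"ty":0,"tz":0,"gripper":0.5},{"wx":0,"wy":0,"wz":0,"tx":0,"ty":0,"tz":0,"gripper":0},{"wx":0,"wy":0,"wz":0,"tx":0,"ty":0,"tz":0,"gripper":0}]'
python3 - <<'E'
from h import *
im,d,P,K,T=cap('wrist');save('w7.png',im)
for v in range(146,226,6):
    r=P[v,230:330]; k=(r[:,2]>.14)&(r[:,2]<.18)
    if k.sum(): q=r[k];print(v,'x%.3f y%.3f..%.3f z%.3f..%.3f'%(q[:,0].mean(),q[:,1].min(),q[:,1].max(),q[:,2].min(),q[:,2].max()))
s=bot.state();y=R.from_rotvec(s['eef_rot']).as_matrix();print(s['tcp_pos'],s['joint_pos'].round(2),np.degrees(np.arctan2(y[1,1],y[0,1])))
E
```

```text
t: 17.25
tcp_pos: [0.499, 0.1672, 0.4429]
eef_rot: [-1.302, 2.858, 0.001]
contact_force: [0.4, -0.6, 0.2]
gripper_width: 0.0467
gripper_force: 0.0
t: 18.15
tcp_pos: [0.5013, 0.1673, 0.4416]
eef_rot: [0.035, -3.141, 0.0]
contact_force: [-0.2, -1.2, -0.8]
gripper_width: 0.0579
gripper_force: 0.0
152 x0.464 y0.161..0.181 z0.154..0.160
158 x0.472 y0.161..0.181 z0.146..0.149
164 x0.479 y0.160..0.182 z0.145..0.149
170 x0.486 y0.160..0.181 z0.146..0.149
176 x0.489 y0.160..0.181 z0.167..0.169
182 x0.500 y0.160..0.181 z0.145..0.148
188 x0.507 y0.160..0.180 z0.146..0.149
194 x0.514 y0.159..0.181 z0.146..0.148
200 x0.522 y0.159..0.181 z0.145..0.148
206 x0.529 y0.159..0.180 z0.146..0.149
212 x0.537 y0.160..0.180 z0.146..0.149
218 x0.544 y0.160..0.180 z0.146..0.148
224 x0.552 y0.111..0.232 z0.143..0.149
[0.50136094 0.16725544 0.4416179 ] [-0.59  0.22  0.2   1.88 -0.05  1.05  1.22] 91.25226317399132
```

View pics/w7.png

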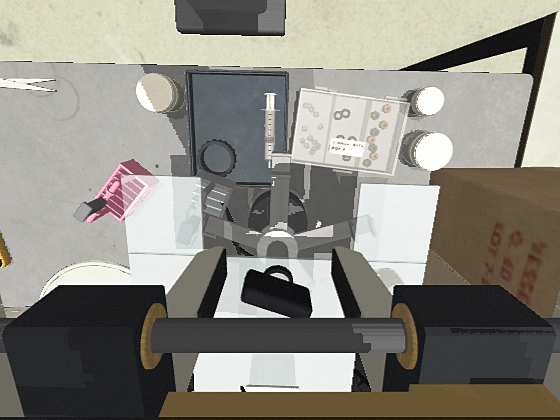

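Hook_1 now stands in the gap at (283,160), the first rack has moved to the side at (215,205), knob turned 72°. Next the other steel rack.

```bash
python3 -m creep '[{"wx":0,"wy":0,"wz":0.03,"tx":0,"ty":-0.045,"tz":0,"gripper":0},{"wx":0,"wy":0,"wz":0.03,"tx":0,"ty":-0.05,"tz":0,"gripper":0},{"wx":0,"wy":0,"wz":0.03,"tx":0,"ty":-0.05,"tz":0,"gripper":0},{"wx":0,"wy":0,"wz":0.03,"tx":0,"ty":-0.05,"tz":0,"gripper":0},{"wx":0,"wy":0,"wz":0.03,"tx":0,"ty":-0.05,"tz":0,"gripper":0},{"wx":0,"wy":0,"wz":0.03,"tx":0,"ty":-0.05,"tz":0,"gripper":0},{"wx":0,"wy":0,"wz":0.03,"tx":0,"ty":-0.05,"tz":-0.01,"gripper":0},{"wx":0,"wy":0,"wz":0.03,"tx":0,"ty":-0.05,"tz":-0.02,"gripper":0},{"wx":0,"wy":0,"wz":0,"tx":0,"ty":-0.05,"tz":-0.02,"gripper":0},{"wx":0,"wy":0,"wz":0,"tx":0,"ty":-0.05,"tz":-0.02,"gripper":0}]'
python3 -m creep '[{"wx":0,"wy":0,"wz":0,"tx":0,"ty":0,"tz":0,"gripper":0},{"wx":0,"wy":0,"wz":0,"tx":0,"ty":0,"tz":0,"gripper":0},{"wx":0,"wy":0,"wz":0,"tx":0,"ty":0,"tz":0,"gripper":0}]'
python3 - <<'E'
from h import *
rack(.475,-.335,'w8.png')
E
```

```text
t: 19.2
tcp_pos: [0.5012, -0.3181, 0.3756]
eef_rot: [-0.409, 3.114, -0.0]
contact_force: [0.1, 0.5, 0.1]
gripper_width: 0.0927
gripper_force: 0.0
t: 19.5
tcp_pos: [0.5018, -0.3152, 0.3763]
eef_rot: [-0.408, 3.115, 0.001]
contact_force: [0.4, 1.2, -0.2]
gripper_width: 0.0926
gripper_force: 0.0
0.085 398 [ 0.4763 -0.334   0.0977] z75 0.0989 rect [ 476.9 -334.3] [13.5 75.3] 13.0 axis 104.0
0.13 363 [ 0.4768 -0.3346  0.1439] z75 0.1447 rect [ 476.9 -334.6] [13.4 23.4] 14.5 axis 103.8
tcp [ 0.502  -0.3149  0.3766] tool y deg 104.95 toolz [ 0.001  0.001 -1.   ] j [ 0.19  0.38  0.39  1.84 -0.17  0.95  2.48] 19.55
```

View pics/w8.png

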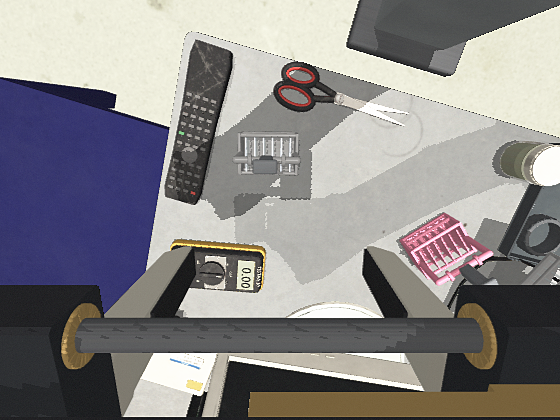

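The steel rack is at (267,155), unmoved; scissors, remote and multimeter are clear of it. Grasping.

```bash
python3 -m creep '[{"wx":0,"wy":0,"wz":-0.018,"tx":-0.025,"ty":-0.0195,"tz":0,"gripper":0},{"wx":0,"wy":0,"wz":0,"tx":0,"ty":0,"tz":-0.04,"gripper":0},{"wx":0,"wy":0,"wz":0,"tx":0,"ty":0,"tz":-0.04,"gripper":0},{"wx":0,"wy":0,"wz":0,"tx":0,"ty":0,"tz":-0.03,"gripper":0},{"wx":0,"wy":0,"wz":0,"tx":0,"ty":0,"tz":0,"gripper":0},{"wx":0,"wy":0,"wz":0,"tx":0,"ty":0,"tz":0,"gripper":0}]' 30
python3 - <<'E'
from h import *
s=bot.state();y=R.from_rotvec(s['eef_rot']).as_matrix();print(s['joint_pos'].round(2),np.degrees(np.arctan2(y[1,1],y[0,1])),s['tcp_pos'])
E
```

```text
t: 20.15
tcp_pos: [0.4771, -0.335, 0.2672]
eef_rot: [-0.379, 3.118, 0.0]
contact_force: [0.1, -0.5, 0.3]
gripper_width: 0.0932
gripper_force: 0.0
[ 0.29  0.49  0.32  1.98 -0.23  0.71  2.57] 103.86109045441509 [ 0.4771227  -0.33500298  0.26715165]
```

```bash
python3 -m creep '[{"wx":0,"wy":0,"wz":-0.07,"tx":0,"ty":0,"tz":-0.03,"gripper":0},{"wx":0,"wy":0,"wz":0,"tx":0,"ty":0,"tz":-0.03,"gripper":0},{"wx":0,"wy":0,"wz":0,"tx":0,"ty":0,"tz":-0.018,"gripper":0},{"wx":0,"wy":0,"wz":0,"tx":0,"ty":0,"tz":0,"gripper":0},{"wx":0,"wy":0,"wz":0,"tx":0,"ty":0,"tz":0,"gripper":0}]' 30
python3 - <<'E'
from h import *
s=bot.state();y=R.from_rotvec(s['eef_rot']).as_matrix();print(s['joint_pos'].round(2),np.degrees(np.arctan2(y[1,1],y[0,1])),s['tcp_pos'])
E
python3 -m creep '[{"wx":0,"wy":0,"wz":0,"tx":0,"ty":0,"tz":0,"gripper":1},{"wx":0,"wy":0,"wz":0,"tx":0,"ty":0,"tz":0,"gripper":1},{"wx":0,"wy":0,"wz":0,"tx":0,"ty":0,"tz":0,"gripper":1},{"wx":0,"wy":0,"wz":0,"tx":0,"ty":0,"tz":0,"gripper":1},{"wx":0,"wy":0,"wz":0,"tx":0,"ty":0,"tz":0,"gripper":1},{"wx":0,"wy":0,"wz":0,"tx":0,"ty":0,"tz":0,"gripper":1},{"wx":0,"wy":0,"wz":0,"tx":0,"ty":0,"tz":0,"gripper":1},{"wx":0,"wy":0,"wz":0,"tx":0,"ty":0,"tz":0,"gripper":1},{"wx":0,"wy":0,"wz":0,"tx":0,"ty":0,"tz":0,"gripper":1},{"wx":0,"wy":0,"wz":0,"tx":0,"ty":0,"tz":0,"gripper":1}]' 30
python3 -m creep '[{"wx":0,"wy":0,"wz":0,"tx":0,"ty":0,"tz":0,"gripper":1},{"wx":0,"wy":0,"wz":0,"tx":0,"ty":0,"tz":0,"gripper":1},{"wx":0,"wy":0,"wz":0,"tx":0,"ty":0,"tz":0,"gripper":1}]' 30
```

```text
t: 20.65
tcp_pos: [0.4774, -0.336, 0.19]
eef_rot: [-0.268, 3.128, -0.002]
contact_force: [-0.5, -0.4, 0.5]
gripper_width: 0.0931
gripper_force: 0.0
[ 0.33  0.59  0.27  2.04 -0.29  0.54  2.55] 99.78257932015626 [ 0.47737274 -0.33599335  0.19003092]
t: 21.65
tcp_pos: [0.4764, -0.3357, 0.1881]
eef_rot: [0.267, -3.13, 0.0]
contact_force: [0.0, -0.6, -0.1]
gripper_width: 0.0236
gripper_force: 30.0
t: 21.95
tcp_pos: [0.4764, -0.3356, 0.1882]
eef_rot: [0.267, -3.13, -0.0]
contact_force: [0.1, -0.4, -0.9]
gripper_width: 0.0237
gripper_force: 30.0
```

```bash
python3 -m creep '[{"wx":0,"wy":0,"wz":0,"tx":0,"ty":0,"tz":0.01,"gripper":1},{"wx":0,"wy":0,"wz":0,"tx":0,"ty":0,"tz":0.03,"gripper":1},{"wx":0,"wy":0,"wz":0,"tx":0,"ty":0,"tz":0.04,"gripper":1},{"wx":0,"wy":0,"wz":0,"tx":-0.01,"ty":0.02,"tz":0.03,"gripper":1},{"wx":0,"wy":0,"wz":-0.02,"tx":-0.02,"ty":0.035,"tz":0,"gripper":1},{"wx":0,"wy":0,"wz":-0.02,"tx":-0.015,"ty":0.045,"tz":0,"gripper":1},{"wx":0,"wy":0,"wz":-0.02,"tx":0,"ty":0.045,"tz":0,"gripper":1},{"wx":0,"wy":0,"wz":-0.02,"tx":0,"ty":0.045,"tz":0,"gripper":1},{"wx":0,"wy":0,"wz":-0.02,"tx":0,"ty":0.045,"tz":0,"gripper":1},{"wx":0,"wy":0,"wz":-0.02,"tx":0,"ty":0.045,"tz":0,"gripper":1}]' 30
python3 -m creep '[{"wx":0,"wy":0,"wz":-0.02,"tx":0,"ty":0.045,"tz":0,"gripper":1},{"wx":0,"wy":0,"wz":-0.02,"tx":0,"ty":0.045,"tz":0,"gripper":1},{"wx":0,"wy":0,"wz":-0.02,"tx":0,"ty":0.045,"tz":0,"gripper":1},{"wx":0,"wy":0,"wz":-0.005,"tx":-0.01,"ty":0.04,"tz":0,"gripper":1},{"wx":0,"wy":0,"wz":0,"tx":-0.015,"ty":0.03,"tz":0,"gripper":1},{"wx":0,"wy":0,"wz":0,"tx":0,"ty":0.022,"tz":-0.01,"gripper":1},{"wx":0,"wy":0,"wz":0,"tx":0,"ty":0,"tz":-0.01,"gripper":1},{"wx":0,"wy":0,"wz":0,"tx":0,"ty":0,"tz":0,"gripper":1},{"wx":0,"wy":0,"wz":0,"tx":0,"ty":0,"tz":0,"gripper":1}]' 30
cat >> h.py <<'E'
def held():
    im,d,P,K,T=cap('wrist');s=bot.state();y=R.from_rotvec(s['eef_rot']).as_matrix();t=s['tcp_pos']
    print('tcp',t.round(4),'tool y deg %.2f'%np.degrees(np.arctan2(y[1,1],y[0,1])),s['joint_pos'].round(2))
    m=(np.hypot(P[...,0]-t[0],P[...,1]-t[1])<.07)
    for lo,hi in ((-.106,-.08),(-.18,-.135)):
        q=P[m&(P[...,2]>t[2]+lo)&(P[...,2]<t[2]+hi)]
        r=cv2.minAreaRect(q[:,:2].astype(np.float32)*1000);print(lo,len(q),q.mean(0).round(4),np.round(r[0],1),np.round(r[1],1),round(r[2],1))
    return im
E
python3 -c "
from h import *
held()"
```

```text
t: 22.95
tcp_pos: [0.431, -0.054, 0.299]
eef_rot: [-0.077, 3.14, 0.001]
contact_force: [0.8, 0.9, -0.4]
gripper_width: 0.0238
gripper_force: 30.0
t: 23.85
tcp_pos: [0.4065, 0.1703, 0.2784]
eef_rot: [-0.025, -3.141, 0.001]
contact_force: [-0.2, -0.8, -1.4]
gripper_width: 0.0235
gripper_force: 30.0
tcp [0.4067 0.1702 0.2786] tool y deg 89.05 [-0.79  0.31  0.34  2.27 -0.18  0.59  1.24]
-0.106 1151 [0.4038 0.1744 0.1877] [404.9 171.8] [74.8 17. ] 89.6
-0.18 4065 [0.3996 0.1694 0.1243] [407.2 171.6] [52.3 76.1] 3.0
```

```bash
python3 -m creep '[{"wx":0,"wy":0,"wz":0,"tx":0.01,"ty":0,"tz":-0.005,"gripper":1},{"wx":0,"wy":0,"wz":0,"tx":0.02,"ty":0,"tz":0,"gripper":1},{"wx":0,"wy":0,"wz":0,"tx":0.02,"ty":0,"tz":0,"gripper":1},{"wx":0,"wy":0,"wz":0,"tx":0.0215,"ty":0,"tz":0,"gripper":1},{"wx":0,"wy":0,"wz":0,"tx":0,"ty":0,"tz":0,"gripper":1},{"wx":0,"wy":0,"wz":0,"tx":0,"ty":0,"tz":0,"gripper":1},{"wx":0,"wy":0,"wz":0,"tx":0,"ty":0,"tz":0,"gripper":1}]' 30
python3 -m creep '[{"wx":0,"wy":0,"wz":0,"tx":0,"ty":0,"tz":-0.006,"gripper":1},{"wx":0,"wy":0,"wz":0,"tx":0,"ty":0,"tz":-0.006,"gripper":1},{"wx":0,"wy":0,"wz":0,"tx":0,"ty":0,"tz":-0.004,"gripper":1},{"wx":0,"wy":0,"wz":0,"tx":0,"ty":0,"tz":-0.004,"gripper":1},{"wx":0,"wy":0,"wz":0,"tx":0,"ty":0,"tz":-0.004,"gripper":1},{"wx":0,"wy":0,"wz":0,"tx":0,"ty":0,"tz":-0.002,"gripper":1},{"wx":0,"wy":0,"wz":0,"tx":0,"ty":0,"tz":0,"gripper":1},{"wx":0,"wy":0,"wz":0,"tx":0,"ty":0,"tz":0,"gripper":1}]' 30
```

```text
t: 24.6
tcp_pos: [0.4775, 0.1708, 0.273]
eef_rot: [-0.024, -3.141, 0.0]
contact_force: [0.3, -0.1, -2.0]
gripper_width: 0.0237
gripper_force: 30.0
t: 25.4
tcp_pos: [0.478, 0.1713, 0.2472]
eef_rot: [0.023, 3.141, -0.0]
contact_force: [0.2, 0.2, -2.2]
gripper_width: 0.0233
gripper_force: 30.0
```

```bash
python3 -m creep '[{"wx":0,"wy":0,"wz":0,"tx":0,"ty":0,"tz":-0.001,"gripper":1},{"wx":0,"wy":0,"wz":0,"tx":0,"ty":0,"tz":-0.001,"gripper":1},{"wx":0,"wy":0,"wz":0,"tx":0,"ty":0,"tz":0,"gripper":1},{"wx":0,"wy":0,"wz":0,"tx":0,"ty":0,"tz":0,"gripper":1}]' 30
```

```text
t: 25.8
tcp_pos: [0.478, 0.1713, 0.2452]
eef_rot: [0.023, 3.141, 0.0]
contact_force: [-0.4, -0.6, -1.6]
gripper_width: 0.0234
gripper_force: 30.0
```

```bash
python3 -m creep '[{"wx":0,"wy":0,"wz":0,"tx":0,"ty":0,"tz":-0.001,"gripper":1},{"wx":0,"wy":0,"wz":0,"tx":0,"ty":0,"tz":0,"gripper":1},{"wx":0,"wy":0,"wz":0,"tx":0,"ty":0,"tz":0,"gripper":1}]' 30
```

```text
t: 26.1
tcp_pos: [0.4785, 0.1715, 0.2448]
eef_rot: [0.023, 3.14, 0.001]
contact_force: [-1.1, 0.3, 5.4]
gripper_width: 0.0236
gripper_force: 30.0
```

Seated again (force step to +5.4 N at the same height). Release, rise, and turn the tool to the knob's new direction.

```bash
python3 -m creep '[{"wx":0,"wy":0,"wz":0,"tx":0,"ty":0,"tz":0,"gripper":0.5},{"wx":0,"wy":0,"wz":0,"tx":0,"ty":0,"tz":0,"gripper":0.5},{"wx":0,"wy":0,"wz":0,"tx":0,"ty":0,"tz":0,"gripper":0.5},{"wx":0,"wy":0,"wz":0,"tx":0,"ty":0,"tz":0,"gripper":0.5},{"wx":0,"wy":0,"wz":0,"tx":0,"ty":0,"tz":0.01,"gripper":0.5},{"wx":0,"wy":0,"wz":0,"tx":0,"ty":0,"tz":0.03,"gripper":0.5},{"wx":0,"wy":0,"wz":0,"tx":0,"ty":0,"tz":0.04,"gripper":0.5},{"wx":0,"wy":0,"wz":0,"tx":0,"ty":0,"tz":0.04,"gripper":0.5},{"wx":0,"wy":0,"wz":0,"tx":0,"ty":0,"tz":0.04,"gripper":0.5},{"wx":0,"wy":0,"wz":0,"tx":0.02,"ty":-0.002,"tz":0.04,"gripper":0.5}]' 30
python3 - <<'E'
from h import *
im,d,P,K,T=cap('wrist');save('w9.png',im)
q=P[(np.hypot(P[...,0]-.478,P[...,1]-.17)<.04)&(P[...,2]>.185)&(P[...,2]<.212)]
print('head',len(q),q.mean(0),q.min(0),q.max(0))
E
python3 -m creep '[{"wx":0,"wy":0,"wz":-0.14,"tx":0.02,"ty":-0.002,"tz":0,"gripper":0.5},{"wx":0,"wy":0,"wz":-0.14,"tx":0.02,"ty":0,"tz":0,"gripper":0.5},{"wx":0,"wy":0,"wz":-0.14,"tx":0.02,"ty":0,"tz":0,"gripper":0.5},{"wx":0,"wy":0,"wz":-0.14,"tx":0.02,"ty":0,"tz":0,"gripper":0.5},{"wx":0,"wy":0,"wz":-0.14,"tx":0,"ty":0,"tz":0,"gripper":0.5},{"wx":0,"wy":0,"wz":-0.14,"tx":0,"ty":0,"tz":0,"gripper":0.5},{"wx":0,"wy":0,"wz":-0.14,"tx":0,"ty":0,"tz":0,"gripper":0.5},{"wx":0,"wy":0,"wz":-0.14,"tx":0,"ty":0,"tz":0,"gripper":0.5},{"wx":0,"wy":0,"wz":-0.14,"tx":0,"ty":0,"tz":0,"gripper":0.5},{"wx":0,"wy":0,"wz":-0.14,"tx":0,"ty":0,"tz":0,"gripper":0.5}]'
python3 -m creep '[{"wx":0,"wy":0,"wz":-0.14,"tx":0,"ty":0,"tz":0,"gripper":0.5},{"wx":0,"wy":0,"wz":-0.14,"tx":0,"ty":0,"tz":0,"gripper":0.5},{"wx":0,"wy":0,"wz":-0.14,"tx":0,"ty":0,"tz":0,"gripper":0.5},{"wx":0,"wy":0,"wz":-0.065,"tx":0,"ty":0,"tz":0,"gripper":0.5},{"wx":0,"wy":0,"wz":0,"tx":0,"ty":0,"tz":0,"gripper":0.5},{"wx":0,"wy":0,"wz":0,"tx":0,"ty":0,"tz":0,"gripper":0.5}]'
python3 - <<'E'
from h import *
s=bot.state();y=R.from_rotvec(s['eef_rot']).as_matrix();print(s['joint_pos'].round(2),np.degrees(np.arctan2(y[1,1],y[0,1])),s['tcp_pos'])
E
```

```text
t: 27.1
tcp_pos: [0.4962, 0.169, 0.4468]
eef_rot: [-0.022, -3.141, -0.001]
contact_force: [1.6, 0.6, -0.8]
gripper_width: 0.0465
gripper_force: 0.0
head 338 [0.47797125 0.1731936  0.2003012 ] [0.47145419 0.16138645 0.18504137] [0.48595071 0.1849333  0.20292288]
t: 28.15
tcp_pos: [0.5777, 0.1672, 0.4446]
eef_rot: [-2.049, -2.382, -0.0]
contact_force: [0.6, -0.0, 0.6]
gripper_width: 0.0465
gripper_force: 0.0
t: 28.75
tcp_pos: [0.5778, 0.1674, 0.4444]
eef_rot: [2.553, 1.831, -0.0]
contact_force: [1.1, -0.4, 0.1]
gripper_width: 0.0466
gripper_force: 0.0
[-0.97  0.42  0.88  1.75 -0.35  1.14 -0.31] -18.719503365113077 [0.57780172 0.16739356 0.44437459]
```

View pics/w9.png

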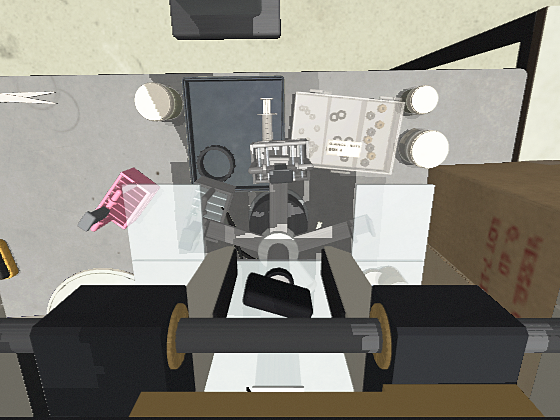

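Both racks hang: front (280,158) and side (215,205). Down onto the knob.

```bash
python3 -m creep '[{"wx":0,"wy":0,"wz":0,"tx":0.004,"ty":0,"tz":-0.04,"gripper":0.5},{"wx":0,"wy":0,"wz":0,"tx":0,"ty":0,"tz":-0.04,"gripper":0.5},{"wx":0,"wy":0,"wz":0,"tx":0,"ty":0,"tz":-0.03,"gripper":0.5},{"wx":0,"wy":0,"wz":0,"tx":0,"ty":0,"tz":-0.012,"gripper":0.5},{"wx":0,"wy":0,"wz":0,"tx":0,"ty":0,"tz":0,"gripper":0.5},{"wx":0,"wy":0,"wz":0,"tx":0,"ty":0,"tz":0,"gripper":0.5}]'
python3 -m creep '[{"wx":0,"wy":0,"wz":0,"tx":0,"ty":0,"tz":0,"gripper":1},{"wx":0,"wy":0,"wz":0,"tx":0,"ty":0,"tz":0,"gripper":1},{"wx":0,"wy":0,"wz":0,"tx":0,"ty":0,"tz":0,"gripper":1},{"wx":0,"wy":0,"wz":0,"tx":0,"ty":0,"tz":0,"gripper":1},{"wx":0,"wy":0,"wz":0,"tx":0,"ty":0,"tz":0,"gripper":1},{"wx":0,"wy":0,"wz":0,"tx":0,"ty":0,"tz":0,"gripper":1},{"wx":0,"wy":0,"wz":0,"tx":0,"ty":0,"tz":0,"gripper":1}]' 50
```

```text
t: 29.35
tcp_pos: [0.5827, 0.1671, 0.3235]
eef_rot: [2.555, 1.828, 0.002]
contact_force: [-0.2, -0.8, 0.4]
gripper_width: 0.0464
gripper_force: 0.0
t: 30.05
tcp_pos: [0.5825, 0.1672, 0.3226]
eef_rot: [2.555, 1.827, 0.002]
contact_force: [3.8, -0.4, 3.0]
gripper_width: 0.0154
gripper_force: 50.0
```

Clean grip. Turn 72° to detent 2, pausing there.

```bash
python3 -m creep '[{"wx":0,"wy":0,"wz":0.03,"tx":0,"ty":0,"tz":0,"gripper":1},{"wx":0,"wy":0,"wz":0.06,"tx":0,"ty":0,"tz":0,"gripper":1},{"wx":0,"wy":0,"wz":0.08,"tx":0,"ty":0,"tz":0,"gripper":1},{"wx":0,"wy":0,"wz":0.08,"tx":0,"ty":0,"tz":0,"gripper":1},{"wx":0,"wy":0,"wz":0.08,"tx":0,"ty":0,"tz":0,"gripper":1},{"wx":0,"wy":0,"wz":0.08,"tx":0,"ty":0,"tz":0,"gripper":1},{"wx":0,"wy":0,"wz":0.08,"tx":0,"ty":0,"tz":0,"gripper":1},{"wx":0,"wy":0,"wz":0.08,"tx":0,"ty":0,"tz":0,"gripper":1},{"wx":0,"wy":0,"wz":0.06,"tx":0,"ty":0,"tz":0,"gripper":1}]'
python3 -m creep '[{"wx":0,"wy":0,"wz":0.06,"tx":0,"ty":0,"tz":0,"gripper":1},{"wx":0,"wy":0,"wz":0.08,"tx":0,"ty":0,"tz":0,"gripper":1},{"wx":0,"wy":0,"wz":0.08,"tx":0,"ty":0,"tz":0,"gripper":1},{"wx":0,"wy":0,"wz":0.08,"tx":0,"ty":0,"tz":0,"gripper":1},{"wx":0,"wy":0,"wz":0.08,"tx":0,"ty":0,"tz":0,"gripper":1},{"wx":0,"wy":0,"wz":0.08,"tx":0,"ty":0,"tz":0,"gripper":1},{"wx":0,"wy":0,"wz":0.08,"tx":0,"ty":0,"tz":0,"gripper":1},{"wx":0,"wy":0,"wz":0.05,"tx":0,"ty":0,"tz":0,"gripper":1},{"wx":0,"wy":0,"wz":0.03,"tx":0,"ty":0,"tz":0,"gripper":1},{"wx":0,"wy":0,"wz":0.01,"tx":0,"ty":0,"tz":0,"gripper":1}]'
python3 - <<'E'
from h import *
s=bot.state();y=R.from_rotvec(s['eef_rot']).as_matrix();print(s['joint_pos'].round(2),np.degrees(np.arctan2(y[1,1],y[0,1])),s['ft_torque'])
E
```

```text
t: 30.95
tcp_pos: [0.5825, 0.1673, 0.3226]
eef_rot: [1.857, 2.533, 0.002]
contact_force: [4.2, 0.1, 2.6]
gripper_width: 0.0157
gripper_force: 50.0
t: 31.95
tcp_pos: [0.5823, 0.1672, 0.3226]
eef_rot: [0.986, 2.982, 0.001]
contact_force: [4.7, -0.7, 4.6]
gripper_width: 0.016
gripper_force: 50.0
[-0.66  0.46  0.42  1.88 -0.24  0.85  0.81] 53.40996562476506 [-0.17534197 -0.56658238 -0.0048504 ]
```

```bash
python3 -m creep '[{"wx":0,"wy":0,"wz":0.03,"tx":0,"ty":0,"tz":0,"gripper":1},{"wx":0,"wy":0,"wz":0.06,"tx":0,"ty":0,"tz":0,"gripper":1},{"wx":0,"wy":0,"wz":0.08,"tx":0,"ty":0,"tz":0,"gripper":1},{"wx":0,"wy":0,"wz":0.08,"tx":0,"ty":0,"tz":0,"gripper":1},{"wx":0,"wy":0,"wz":0.08,"tx":0,"ty":0,"tz":0,"gripper":1},{"wx":0,"wy":0,"wz":0.08,"tx":0,"ty":0,"tz":0,"gripper":1},{"wx":0,"wy":0,"wz":0.08,"tx":0,"ty":0,"tz":0,"gripper":1},{"wx":0,"wy":0,"wz":0.08,"tx":0,"ty":0,"tz":0,"gripper":1},{"wx":0,"wy":0,"wz":0.06,"tx":0,"ty":0,"tz":0,"gripper":1}]'
python3 -m creep '[{"wx":0,"wy":0,"wz":0.06,"tx":0,"ty":0,"tz":0,"gripper":1},{"wx":0,"wy":0,"wz":0.08,"tx":0,"ty":0,"tz":0,"gripper":1},{"wx":0,"wy":0,"wz":0.08,"tx":0,"ty":0,"tz":0,"gripper":1},{"wx":0,"wy":0,"wz":0.08,"tx":0,"ty":0,"tz":0,"gripper":1},{"wx":0,"wy":0,"wz":0.08,"tx":0,"ty":0,"tz":0,"gripper":1},{"wx":0,"wy":0,"wz":0.08,"tx":0,"ty":0,"tz":0,"gripper":1},{"wx":0,"wy":0,"wz":0.08,"tx":0,"ty":0,"tz":0,"gripper":1},{"wx":0,"wy":0,"wz":0.05,"tx":0,"ty":0,"tz":0,"gripper":1},{"wx":0,"wy":0,"wz":0.03,"tx":0,"ty":0,"tz":0,"gripper":1},{"wx":0,"wy":0,"wz":0.01,"tx":0,"ty":0,"tz":0,"gripper":1}]'
python3 - <<'E'
from h import *
s=bot.state();y=R.from_rotvec(s['eef_rot']).as_matrix();print(s['joint_pos'].round(2),np.degrees(np.arctan2(y[1,1],y[0,1])),s['ft_torque'])
E
python3 -m creep '[{"wx":0,"wy":0,"wz":0,"tx":0,"ty":0,"tz":0,"gripper":0.5},{"wx":0,"wy":0,"wz":0,"tx":0,"ty":0,"tz":0,"gripper":0.5},{"wx":0,"wy":0,"wz":0,"tx":0,"ty":0,"tz":0,"gripper":0.5},{"wx":0,"wy":0,"wz":0,"tx":0,"ty":0,"tz":0,"gripper":0.5},{"wx":0,"wy":0,"wz":0,"tx":0,"ty":0,"tz":0.03,"gripper":0.5},{"wx":0,"wy":0,"wz":0,"tx":0,"ty":0,"tz":0.04,"gripper":0.5},{"wx":0,"wy":0,"wz":0,"tx":-0.02,"ty":0,"tz":0.04,"gripper":0.5},{"wx":0,"wy":0,"wz":-0.12,"tx":-0.04,"ty":0,"tz":0.02,"gripper":0.5},{"wx":0,"wy":0,"wz":-0.12,"tx":-0.03,"ty":0,"tz":0.02,"gripper":0.5},{"wx":0,"wy":0,"wz":-0.12,"tx":0,"ty":0,"tz":0,"gripper":0.5}]' 30
python3 -m creep '[{"wx":0,"wy":0,"wz":-0.12,"tx":0,"ty":0,"tz":0,"gripper":0.5},{"wx":0,"wy":0,"wz":-0.12,"tx":0,"ty":0,"tz":0,"gripper":0.5},{"wx":0,"wy":0,"wz":0,"tx":0,"ty":0,"tz":0,"gripper":0},{"wx":0,"wy":0,"wz":0,"tx":0,"ty":0,"tz":0,"gripper":0},{"wx":0,"wy":0,"wz":0,"tx":0,"ty":0,"tz":0,"gripper":0}]'
python3 - <<'E'
from h import *
im,d,P,K,T=cap('wrist')
im2,_,_,_,_=cap('scene')
W=np.zeros((420,790,3),np.uint8);W[:,:460]=im[:,50:510];W[:280,465:790]=cv2.resize(im2[110:230,180:319],(325,280),interpolation=2);save('c10.png',W)
# short bare arm: direction
k=(P[...,2]>.13)&(P[...,2]<.2)&(P[...,0]<.56)&(abs(P[...,1]-.17)<.06)
q=P[k];print(len(q),q.min(0).round(3),cv2.minAreaRect(q[:,:2].astype(np.float32)*1000))
k=(P[...,2]>.262)&(P[...,2]<.29)&(np.hypot(P[...,0]-.58,P[...,1]-.17)<.05)
q=P[k];print(cv2.minAreaRect(q[:,:2].astype(np.float32)*1000))
E
```

```text
t: 32.85
tcp_pos: [0.5823, 0.1672, 0.3226]
eef_rot: [0.01, 3.141, -0.0]
contact_force: [2.9, -1.4, 5.5]
gripper_width: 0.0158
gripper_force: 50.0
t: 33.85
tcp_pos: [0.5823, 0.1671, 0.3226]
eef_rot: [-0.96, 2.99, -0.001]
contact_force: [3.5, -0.9, 5.3]
gripper_width: 0.0161
gripper_force: 50.0
[-0.42  0.43  0.07  1.86 -0.04  0.84  1.86] 125.59903569965715 [-0.23095    -0.52761691 -0.07131756]
t: 34.85
tcp_pos: [0.4891, 0.1671, 0.4747]
eef_rot: [-0.402, 3.114, 0.002]
contact_force: [0.4, 0.1, 0.4]
gripper_width: 0.0467
gripper_force: 0.0
t: 35.35
tcp_pos: [0.4919, 0.1673, 0.4719]
eef_rot: [0.036, -3.141, 0.001]
contact_force: [0.1, -0.6, 0.4]
gripper_width: 0.0656
gripper_force: 0.0
816 [0.512 0.11  0.131] ((535.8465576171875, 146.76235961914062), (72.22148132324219, 48.08454895019531), 89.5387191772461)
((581.0851440429688, 168.49168395996094), (62.707252502441406, 16.24834632873535), 34.13636016845703)
```

View pics/c10.png

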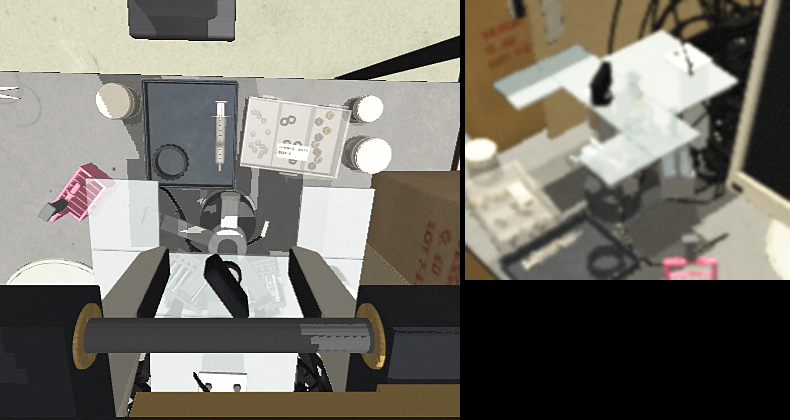

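The short arm stands in the gap at (230,205), and the two racks show through the roof at (190,290) and (265,290). I move the arm off for a last check from the side.

```bash
python3 -m creep '[{"wx":0,"wy":0,"wz":0,"tx":-0.02,"ty":-0.03,"tz":0.02,"gripper":0},{"wx":0,"wy":0,"wz":0,"tx":-0.02,"ty":-0.045,"tz":0.02,"gripper":0},{"wx":0,"wy":0,"wz":0,"tx":0,"ty":-0.045,"tz":0,"gripper":0},{"wx":0,"wy":0,"wz":0,"tx":0,"ty":-0.045,"tz":0,"gripper":0},{"wx":0,"wy":0,"wz":0,"tx":0,"ty":-0.045,"tz":0,"gripper":0},{"wx":0,"wy":0,"wz":0,"tx":0,"ty":-0.045,"tz":0,"gripper":0},{"wx":0,"wy":0,"wz":0,"tx":0,"ty":0,"tz":0,"gripper":0},{"wx":0,"wy":0,"wz":0,"tx":0,"ty":0,"tz":0,"gripper":0},{"wx":0,"wy":0,"wz":0,"tx":0,"ty":0,"tz":0,"gripper":0}]'
python3 - <<'E'
from h import *
im,_,_,_,_=cap('top');im2,_,_,_,_=cap('scene')
W=np.zeros((440,800,3),np.uint8);W[:,:400]=cv2.resize(im[115:265,105:241],(400,440),interpolation=2);W[:,402:]=cv2.resize(im2[110:240,180:298],(398,440),interpolation=2);save('c11.png',W)
E
```

```text
t: 36.35
tcp_pos: [0.4533, -0.0839, 0.5109]
eef_rot: [0.034, -3.141, -0.001]
contact_force: [0.2, 0.0, -0.1]
gripper_width: 0.0931
gripper_force: 0.0
```

View pics/c11.png

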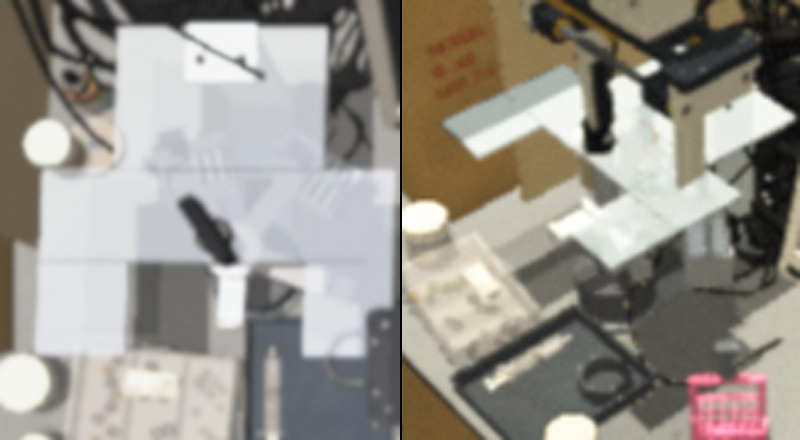

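The top view shows the white-ended short arm in the gap at (230,295), racks hung under the roof at (205,155) and (335,180), and the arm clear of everything.

```bash
python3 -c "
from rig import bot
print(bot.hand_in())"
```

```text
the job is handed in; nothing more can be done
None
```

I found two steel racks on the table, hung them on hook_0 and hook_1, turned the turret until the short bare arm stood in the gap at its detent, let go, left the bystanders and the pink look-alike alone, and handed in the job at about 36 s.

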